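# Put the honing kit away

## Task

Put the honing kit away: slide open the cover of the wooden box, lay the dark strop block flat in its compartment and slide the cover fully shut over it. Slide every hone disc that is out on the bench into the rack slot tagged with the colour of its handle, pushed fully home, with its handle left pointing out of the open front. Do not disturb the file, the wooden bench dog or the other things on the bench.

Things in the scene. Friction and masses are not known exactly. Their poses are not given: they have to be found in the camera images.
- rack: cassette rack for hone discs, fixed: grey cheeks, white grooved rails, back wall, cap, dark foot plate 92 x 110 mm. 71 mm wide, 106 mm high. Origin at the centre of its underside; x runs from its open front into the rack, z up. Front face at x = -30 mm, back stop at x = +25 mm. Four slots one above the other, 22 mm apart, open in front 30 mm wide between the rails
- box: wooden storage box with a sliding metal cover, screwed to the bench, 230 mm long (x from -112 to +118 mm), 112 mm wide, 55 mm high. Origin on its underside; x runs away from the robot. Near part (x < 6 mm) a solid deck 44 mm high over which the open cover parks; far part an open compartment x from 6 to 112 mm, y from -50 to +50 mm, floor 6 mm high
- compartment (a point): centre of the compartment's floor, 6 mm above the bench, at x = +59 mm in the box's frame; the compartment is 106 x 100 mm inside, 39 mm deep under the cover
- cover (a joint): flat metal cover 118 x 99 x 5 mm of the storage box, top face 50 mm above the bench, sliding in rails: 0 m = fully shut over the compartment, 0.112 m = fully open, drawn towards the robot (the box's -x). Stays where it is left; about 1.5 N to move
- cover_knob (a point): centre of the black grip on the middle of the cover: an upright bar 14 mm thick along the slide, 44 mm wide across it, 24 mm high (50 to 74 mm above the bench)
- strop_centre (a point): centre of the strop block, a dark red hardwood block 45 x 90 x 30 mm (x, y, z), about 70 g, lying flat on the bench; the point is half-way up, 15 mm above its underside
- slot_red (a point): home position of the disc centre in the slot with red tags (lowest, floor 18 mm above the bench); the point lies 2.5 mm above that floor; axes as the rack's. Slot 12 mm high, 55 mm wide, with a sill 2.5 mm high at its mouth: go in over the sill (9.5 mm clear), then let down behind it. A homed handle sticks out 70 mm; fingers from above reach a slot only while those above it are empty
- hone_red_disc (a point): hone with the red handle, flat on the bench: steel disc 50 mm in diameter, 5 mm thick; straight handle 16 mm wide, 10 mm thick, from 22 to 100 mm along -x from the disc's centre, undersides flush; 50 g, balanced about 7 mm behind the disc's centre. The point is the disc's centre, 2.5 mm above its underside; x points from handle to disc, z up
- slot_yellow (a point): home position of the disc centre in the slot with yellow tags (second, floor 40 mm above the bench); the point lies 2.5 mm above that floor; axes as the rack's. Slot 12 mm high, 55 mm wide, with a sill 2.5 mm high at its mouth: go in over the sill (9.5 mm clear), then let down behind it. A homed handle sticks out 70 mm; fingers from above reach a slot only while those above it are empty
- hone_yellow_disc (a point): hone with the yellow handle, flat on the bench: steel disc 50 mm in diameter, 5 mm thick; straight handle 16 mm wide, 10 mm thick, from 22 to 100 mm along -x from the disc's centre, undersides flush; 50 g, balanced about 7 mm behind the disc's centre. The point is the disc's centre, 2.5 mm above its underside; x points from handle to disc, z up
- slot_green (a point): home position of the disc centre in the slot with green tags (third, floor 62 mm above the bench); the point lies 2.5 mm above that floor; axes as the rack's. Slot 12 mm high, 55 mm wide, with a sill 2.5 mm high at its mouth: go in over the sill (9.5 mm clear), then let down behind it. A homed handle sticks out 70 mm; fingers from above reach a slot only while those above it are empty
- hone_green_disc (a point): hone with the green handle, flat on the bench: steel disc 50 mm in diameter, 5 mm thick; straight handle 16 mm wide, 10 mm thick, from 22 to 100 mm along -x from the disc's centre, undersides flush; 50 g, balanced about 7 mm behind the disc's centre. The point is the disc's centre, 2.5 mm above its underside; x points from handle to disc, z up
- slot_blue (a point): home position of the disc centre in the slot with blue tags (highest, floor 84 mm above the bench); the point lies 2.5 mm above that floor; axes as the rack's. Slot 12 mm high, 55 mm wide, with a sill 2.5 mm high at its mouth: go in over the sill (9.5 mm clear), then let down behind it. A homed handle sticks out 70 mm; fingers from above reach a slot only while those above it are empty
- hone_blue_disc (a point): hone with the blue handle, flat on the bench: steel disc 50 mm in diameter, 5 mm thick; straight handle 16 mm wide, 10 mm thick, from 22 to 100 mm along -x from the disc's centre, undersides flush; 50 g, balanced about 7 mm behind the disc's centre. The point is the disc's centre, 2.5 mm above its underside; x points from handle to disc, z up
- file: bystander: file with wooden handle, 280 mm long; origin at the centre of its underside
- bench_dog: bystander: small turned wooden bench dog standing on its head, 29 mm across, 65 mm high; origin at the centre of its underside

How it is judged:
By the outcome, as a careful person would: the job done as asked, in the order asked, and still so for the second after the job is handed in, with the robot touching nothing.
Of hone_red, hone_yellow, hone_green, hone_blue only 2 to 4 are there at a start; the rules pass over those that are not, and their reading is None.
At some moment in a run one of hone_red, hone_yellow, hone_green, hone_blue, strop_block may be knocked a few centimetres aside while the robot is not near it.
It also fails if it takes over 210 s, if anything falls off the work surface, if the arm or the gripper's body presses on something with over 40 N, if the wrist force passes 120 N, or if a joint passes its speed limit or range.

## Robot

A 6-joint arm with a two-finger parallel gripper is mounted at the origin on a cart in front of the work surface, level with it; the furniture and walls round the work are solid. World frame = base frame: x ahead of the robot, y to its left, z up, the work surface at z = 0. Lengths are in mm, angles in rad, forces in N, time in s.
With the tool pointing down it reaches from about 350 to 775 mm from the base axis. Payload 5.5 kg.
Tool frame: the origin (TCP) lies at the very end of the fingers, on their centre line; the grasp point (between the pads) lies 19 mm behind it (grip_point_offset is the z of the grasp point in the tool frame, in mm); z points along the fingers, y is the direction in which the jaws open and shut (so a half turn about z gives the same grasp; the last joint's range is limited). The gripper opens to 85 mm and grips with 20 to 120 N. Pads are 22 mm wide; open, the fingers measure 114 mm over their backs; the gripper's body (76 mm by 85 mm) begins 54 mm behind the grasp point. The pads swing forward as they close: fully open they stand 13 mm farther back than shut.
Start: joints at [-1.314, 0.313, 0.046, 1.304, 0, 1.431], TCP at [222.219, -530.368, 231.323] pointing down, gripper open.
Joint ranges: [-2.76, 2.76], [-0.86, 1.69], [-1.03, 1.26], [-2.2, 2.34], [-1.47, 1.5], [-3.14, 3.14]. Speed limits (rad/s): [2.57, 2.57, 3.14, 3.14, 3.14, 3.14].

## Interface

Orientations are given as a unit quaternion [x, y, z, w].
In Python, from station import * gives the robot as it stands.
- The arm moves only by the tool arm_command, never from a script. Its argument "moves" is a list of rows, each a list of 6 numbers: the shift along the tool's x, y, z as a fraction of full scale, then the turn, a rotation vector about the tool's x, y, z as a fraction of full scale. A call has 1 to 10 rows; each row is the pose to reach, as a shift and turn from the pose commanded when the call began, along the tool's axes at that moment; what a row does not reach only later rows make up. Full scale, the value 1, is 0.6 m for a shift and 30 degrees for a turn. A row lasts 1/8 s, in which the tool goes at most 62.5 mm and 10.7 degrees, less where a joint would pass 70% of its speed; a pose out of reach is approached as far as the arm can. A call with a number of a shift or a turn outside -1 to 1 is refused whole. A call with a gripper value outside its range is refused whole. "grip" is the gripper command: -1 is fully open, 1 is shut, values between are in proportion, set as the call begins (left out, the last holds). The fingers move at their own pace and stop on an object; "grip_force" is the grip in N (left out, the last holds). Time passes only in rows, so rows that repeat a pose let the fingers close. It gives the time, the measured TCP pose, the force and the opening at its end, in the units of the state.
- state(): the state, without advancing time (a new reading comes with each control period).
- grab_frame(name): name is "side" or "top" or "wrist"; returns the picture (420x560x3 uint8, red, green, blue); there is no depth.
- get_calibration(name): a dict with "camera_matrix" (3x3 intrinsics, pixels), "k1" (the pictures are not rectified: a ray, as slopes to the right and down, at radius r is drawn at 1 + k1 r^2 times it, then the intrinsics apply), "pose" (4x4, takes a point from camera to world coordinates). Camera axes: x right, y down, z forward; pixel columns grow to the right and rows downward; lengths in mm; the calibration is good to about 2 mm. A picture is of the moment at which its call begins: read the wrist's pose just before it. get_calibration takes no time and is no camera call; for the wrist camera it gives the pose at the moment of the call.
- finish_job(): hands the job in, once; it reports no verdict.
The state is a dict: "clock": time; "joint_pos": joint angles; "qvel": joint speeds; "joint_torque": joint torques, N m; "tool_pos": TCP position; "ee_rot": TCP orientation; "contact_force": force on the tool from outside, world axes, zero at the start; "moment": the same for the moment, N m; "gripper_width": finger opening in mm.
Only numpy, scipy, OpenCV 4.12 (cv2) and the standard library are available. Lean on these libraries where they do the work, as an engineer would, in place of code of your own. Each camera call takes 0.05 s, during which the arm holds its last target.

## Working session

There is one attempt and no reset: what is moved stays moved. The work goes in short steps, Python scripts to look and compute and a tool call to move; the robot and the scene stay as the last step left them, time stands still between calls to the robot, and variables do not carry over. Pictures are saved under pics/ and viewed, and the job is handed in when it is done.

Besides the shell and the picture viewer there is one more tool, called after "Request:" as name([rows], argument=value, ...), one row to a line, values as JSON. arm_command: Moves the arm, as the interface text tells. Its arguments: {"type":"object","properties":{"moves":{"type":"array","items":{"type":"array","items":{"type":"number"}}},"grip":{"type":"number"},"grip_force":{"type":"number"}},"required":["moves"]}

```bash
ls; mkdir -p pics
python3 - <<'E'
from station import *
import cv2
s=state();print(s)
for n in("side","top","wrist"):
    c=get_calibration(n);print(n,c)
    cv2.imwrite(f"pics/{n}0.png",grab_frame(n)[:,:,::-1])
E
```

```text
pics
{'clock': 0.0, 'joint_pos': array([-1.31360134e+00,  3.14005928e-01,  4.49944139e-02,  1.30358572e+00,
       -2.33109705e-05,  1.43119545e+00]), 'qvel': array([0.00083385, 0.0013405 , 0.00132345, 0.00114499, 0.00082844,
       0.00031224]), 'joint_torque': array([-7.17147723e-04, -4.80624318e+01,  2.98535442e+01,  1.94134796e-02,
       -1.59345600e-04, -3.12694937e-08]), 'tool_pos': array([ 222.07362121, -529.84489842,  230.41202602]), 'ee_rot': array([ 9.80383202e-01,  1.97098874e-01, -6.45488829e-05, -8.98213047e-04]), 'contact_force': array([ 0.39957951,  0.20601827, -0.40882311]), 'moment': array([-0.01553094, -0.02435083,  0.03721191]), 'gripper_width': 85.582057364689}
side {'camera_matrix': array([[456.97592283,   0.        , 286.76711423],
       [  0.        , 456.97592283, 201.15479828],
       [  0.        ,   0.        ,   1.        ]]), 'k1': -0.0613564646406565, 'pose': array([[-9.23587487e-01, -1.60818973e-01,  3.48027890e-01,
         2.23436036e+02],
       [-3.82628286e-01,  4.43757311e-01, -8.10354888e-01,
         6.81068138e+02],
       [-2.41194796e-02, -
[... 556 characters left out ...]
94031067e-01, -9.80986717e-01,
         1.03446193e+03],
       [ 0.00000000e+00,  0.00000000e+00,  0.00000000e+00,
         1.00000000e+00]])}
wrist {'camera_matrix': array([[349.51342101,   0.        , 275.83161735],
       [  0.        , 349.51342101, 211.92733692],
       [  0.        ,   0.        ,   1.        ]]), 'k1': 0.016683324903361205, 'pose': array([[ 3.85396792e-01, -8.87572431e-01, -2.52357867e-01,
         2.87417147e+02],
       [-9.22748464e-01, -3.71337774e-01, -1.03167485e-01,
        -5.01793626e+02],
       [-2.14139299e-03,  2.72623252e-01, -9.62118484e-01,
         3.72098149e+02],
       [ 0.00000000e+00,  0.00000000e+00,  0.00000000e+00,
         1.00000000e+00]])}
```

View pics/top0.png

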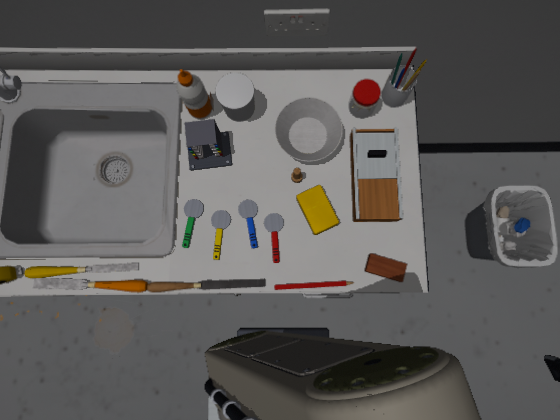

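View pics/side0.png

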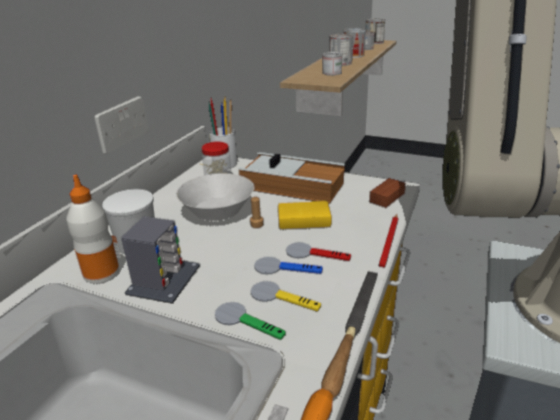

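View pics/wrist0.png

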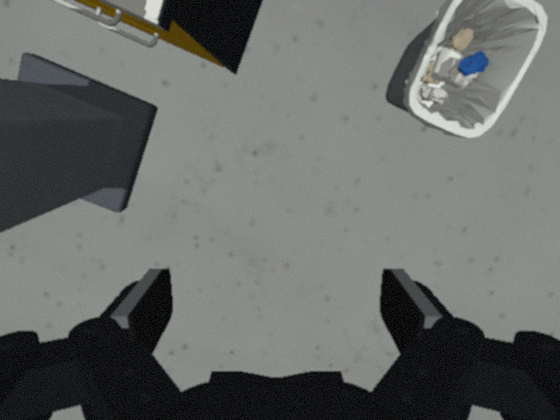

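All four hones are out, and the cover is shut with its knob at about (377,154). The strop is at about (386,267) and the rack at about (210,145), facing the robot. Next I'll zoom in and measure.

```bash
cat > h.py <<'E'
from station import *
import numpy as np, cv2
from scipy.spatial.transform import Rotation as R
def ray(c,u,v):
    K=c["camera_matrix"];d=np.array([(u-K[0,2])/K[0,0],(v-K[1,2])/K[1,1]])
    x=d.copy()
    for _ in range(20): x=d/(1+c["k1"]*(x@x))
    P=c["pose"];return P[:3,3],P[:3,:3]@np.array([x[0],x[1],1])
def w(c,u,v,z=0):
    o,d=ray(c,u,v);return o+d*(z-o[2])/d[2]
def proj(c,p):
    P=c["pose"];q=P[:3,:3].T@(np.asarray(p,float)-P[:3,3]);x=q[:2]/q[2];x=x*(1+c["k1"]*(x@x))
    K=c["camera_matrix"];return np.array([K[0,0]*x[0]+K[0,2],K[1,1]*x[1]+K[1,2]])
def save(n,im): cv2.imwrite(f"pics/{n}.png",im[:,:,::-1])
def crop(im,x0,y0,x1,y1,s): return cv2.resize(im[y0:y1,x0:x1],None,fx=s,fy=s,interpolation=cv2.INTER_CUBIC)
def tp(): 
    s=state();return s["tool_pos"],s["ee_rot"]
def to_tool(dw):  # world shift mm -> tool-axes fraction
    p,q=tp();return R.from_quat(q).inv().apply(dw)/600
E
python3 - <<'E'
from h import *
im=grab_frame("top");np.save("top0.npy",im)
save("t_a",crop(im,170,110,300,270,3.7));save("t_b",crop(im,340,110,430,290,3.3))
c=get_calibration("top")
for n,u,v,z in[("strop",386,267,30),("knob",377,154,74),("red",274,223,5),("blue",249,209,5),("yel",221,220,5),("green",194,209,5)]:print(n,w(c,u,v,z).round())
E
```

```text
strop [ 377. -259.   30.]
knob [ 645. -241.   74.]
red [488.  10.   5.]
blue [524.  73.   5.]
yel [496. 143.   5.]
green [525. 212.   5.]
```

View pics/t_a.png

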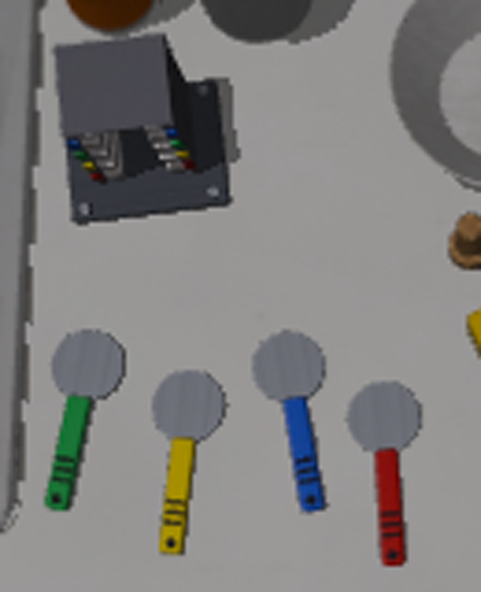

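View pics/t_b.png

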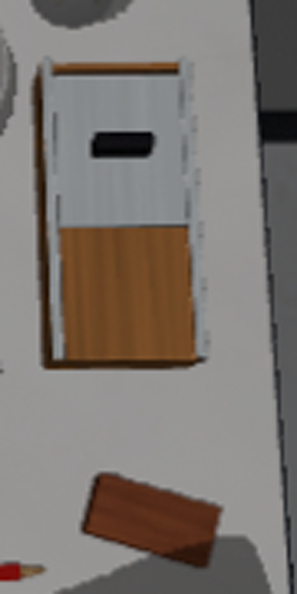

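```bash
cat >> h.py <<'E'
def yaw():
    p,q=tp();x=R.from_quat(q).apply([1,0,0]);return np.degrees(np.arctan2(x[1],x[0]))
def plan(pos,yw=None,lim=30):
    "shift fractions (tool axes now) and turn fractions for target, tool straight down"
    p,q=tp();r=R.from_quat(q)
    if yw is None: yw=yaw()
    a=np.radians(yw);tgt=R.from_matrix(np.array([[np.cos(a),np.sin(a),0],[np.sin(a),-np.cos(a),0],[0,0,-1]]))
    v=np.degrees((r.inv()*tgt).as_rotvec())
    print("at",p.round(1),"yaw %.1f"%yaw(),"| shift",(r.inv().apply(np.array(pos)-p)/600).round(4),"dist %.0f"%np.linalg.norm(np.array(pos)-p),"| turn/30",(v/30).round(4),"F",state()["contact_force"].round(1),"w %.1f"%state()["gripper_width"],"t %.1f"%state()["clock"])
E
python3 -c "
from h import *
plan([600,-215,230],90)"
```

```text
at [ 222.1 -530.   230.7] yaw 22.7 | shift [ 0.7838 -0.2409  0.0016] dist 492 | turn/30 [-1.7000e-03 -1.5000e-03 -2.2422e+00] F [ 0.1  0.8 -0.3] w 85.5 t 0.2
```

Request:
arm_command([
  [0.1, -0.03, 0, 0, 0, -0.2],
  [0.2, -0.06, 0, 0, 0, -0.4],
  [0.3, -0.09, 0, 0, 0, -0.6],
  [0.4, -0.12, 0, 0, 0, -0.8],
  [0.5, -0.15, 0, 0, 0, -1],
  [0.6, -0.18, 0, 0, 0, -1],
  [0.7, -0.215, 0, 0, 0, -1],
  [0.784, -0.241, 0, 0, 0, -1],
  [0.784, -0.241, 0, 0, 0, -1],
], grip=-1)

```text
clock: 1.32
tool_pos: [602.5, -212.0, 230.3]
ee_rot: [0.895, 0.447, 0.0, -0.0]
contact_force: [-1.0, -0.2, -0.2]
gripper_width: 85.5
```

Request:
arm_command([
  [0, 0, 0, 0, 0, -0.3],
  [0, 0, 0, 0, 0, -0.6],
  [0, 0, 0, 0, 0, -1],
  [0, 0, 0, 0, 0, -1],
])

```text
clock: 1.82
tool_pos: [599.4, -216.0, 231.2]
ee_rot: [0.751, 0.66, -0.0, -0.0]
contact_force: [-0.5, -0.0, -0.4]
gripper_width: 85.3
```

Request:
arm_command([
  [0, 0, 0, 0, 0, -0.24],
  [0, 0, 0, 0, 0, -0.24],
  [0, 0, 0, 0, 0, -0.24],
])

```text
clock: 2.2
tool_pos: [599.9, -215.5, 231.3]
ee_rot: [0.709, 0.705, -0.0, -0.0]
contact_force: [0.2, 0.5, -0.2]
gripper_width: 85.2
```

Run:
```python
from h import *
plan([600,-215,230],90)
c=get_calibration("wrist");im=grab_frame("wrist");save("w1",im);np.save("w1.npy",im)
c["P"]=c["pose"];np.save("w1c.npy",c,allow_pickle=True)
```

```text
at [ 599.9 -215.5  231.3] yaw 89.7 | shift [0.0008 0.0001 0.0022] dist 1 | turn/30 [-0.0002  0.0002 -0.0091] F [ 0.2  0.5 -0.2] w 85.2 t 2.2
```

View pics/w1.png

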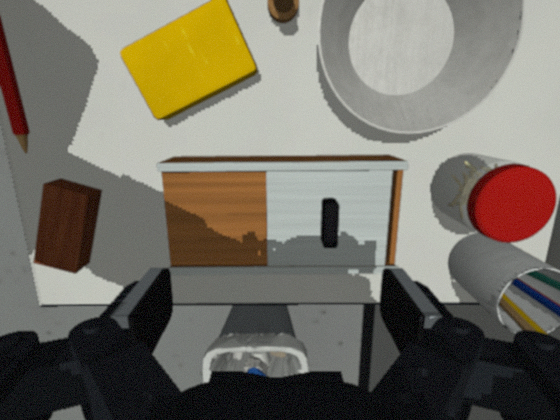

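The wrist view shows the box with its rail top edge running from about (160,163) to (407,163). The knob spans about (321,198) to (339,247), the cover's near edge is at u=267, and the strop is at about (68,225).

Run:
```python
from h import *
im=np.load("w1.npy");c=np.load("w1c.npy",allow_pickle=True).item()
save("w1k",crop(im,150,140,420,290,2.9));save("w1s",crop(im,20,160,130,290,4.5))
for n,u,v,z in[("railA",160,162,55),("railB",407,162,55),("knobTL",321,199,74),("knobTR",338,199,74),("knobBR",338,247,74),("knobBL",322,247,74),("coverNear t",267,172,50),("coverNear b",268,266,50)]:print(n,w(c,u,v,z).round(1))
```

```text
railA [ 496.4 -187.1   55. ]
railB [ 720.2 -188.4   55. ]
knobTL [ 640.9 -217.8   74. ]
knobTR [ 655.9 -217.9   74. ]
knobBR [ 657.8 -263.    74. ]
knobBL [ 643.2 -263.    74. ]
coverNear t [ 593.1 -197.5   50. ]
coverNear b [ 592.9 -292.5   50. ]
```

View pics/w1k.png

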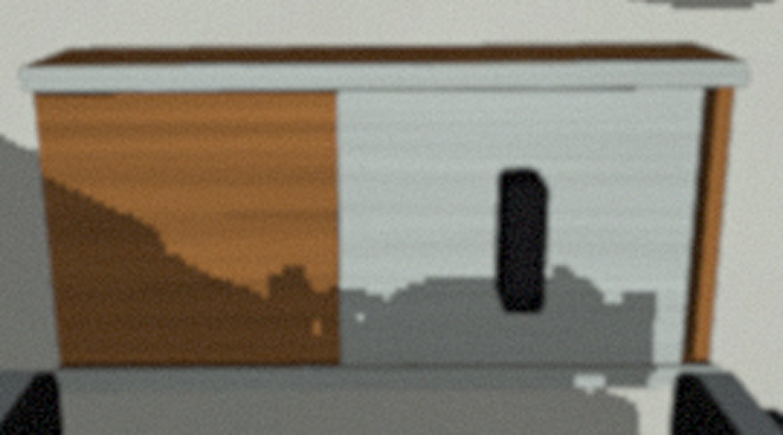

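View pics/w1s.png

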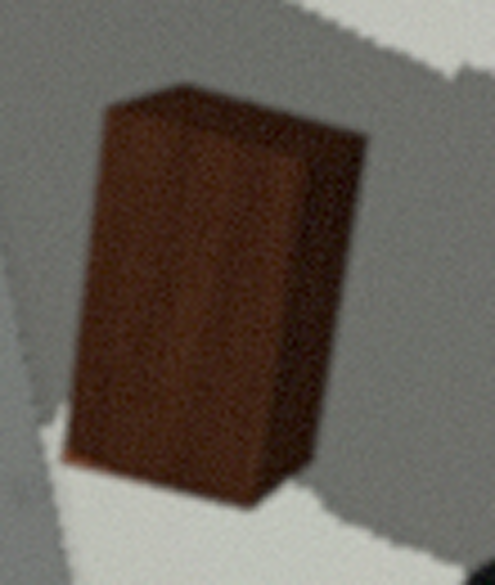

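Run:
```python
from h import *
c=np.load("w1c.npy",allow_pickle=True).item()
o=np.array([20,160])
for n,a,b,z in[("TL",105,108,30),("TR",302,158,30),("BR",250,507,30),("BL",65,460,30),("bTR",367,135,0),("bBR",313,462,0)]:
    print(n,w(c,20+(a+.5)/4.5-.5,160+(b+.5)/4.5-.5,z).round(1))
plan([649,-240.5,90],89.7);plan([649,-240.5,55],89.7)
```

```text
TL [ 370.8 -211.4   30. ]
TR [ 411.9 -222.8   30. ]
BR [ 386.9 -307.4   30. ]
BL [ 346. -295.   30.]
bTR [ 411.7 -224.1    0. ]
bBR [ 386.  -309.3    0. ]
at [ 600.  -215.4  231.3] yaw 89.8 | shift [-0.0415  0.0818  0.2355] dist 152 | turn/30 [-0.0002  0.0002  0.0024] F [ 0.2  0.2 -0.4] w 85.7 t 2.2
at [ 600.  -215.4  231.3] yaw 89.8 | shift [-0.0414  0.0819  0.2938] dist 185 | turn/30 [-0.0002  0.0002  0.0024] F [ 0.2  0.2 -0.4] w 85.7 t 2.2
```

Request:
arm_command([
  [-0.02, 0.04, 0.08, 0, 0, 0],
  [-0.0415, 0.082, 0.15, 0, 0, 0],
  [-0.0415, 0.082, 0.22, 0, 0, 0],
  [-0.0415, 0.082, 0.26, 0, 0, 0],
  [-0.0415, 0.082, 0.293, 0, 0, 0],
  [-0.0415, 0.082, 0.293, 0, 0, 0],
])

```text
clock: 3.0
tool_pos: [647.9, -239.5, 53.3]
ee_rot: [0.708, 0.706, -0.001, -0.002]
contact_force: [0.1, 0.0, 0.3]
gripper_width: 85.3
```

Request:
arm_command([
  [0, 0, 0, 0, 0, 0],
  [0, 0, 0, 0, 0, 0],
  [0, 0, 0, 0, 0, 0],
  [0, 0, 0, 0, 0, 0],
  [0, 0, 0, 0, 0, 0],
  [0, 0, 0, 0, 0, 0],
  [0, 0, 0, 0, 0, 0],
], grip=1, grip_force=30)

```text
clock: 3.88
tool_pos: [649.7, -240.3, 56.2]
ee_rot: [0.707, 0.707, 0.0, 0.001]
contact_force: [-0.9, 0.3, 5.8]
gripper_width: 13.2
```

Request:
arm_command([
  [0, -0.015, -0.002, 0, 0, 0],
  [0, -0.045, -0.002, 0, 0, 0],
  [0, -0.08, -0.002, 0, 0, 0],
  [0, -0.115, -0.002, 0, 0, 0],
  [0, -0.145, -0.002, 0, 0, 0],
  [0, -0.17, -0.002, 0, 0, 0],
  [0, -0.185, -0.002, 0, 0, 0],
  [0, -0.188, -0.002, 0, 0, 0],
  [0, -0.188, -0.002, 0, 0, 0],
])

```text
clock: 5.0
tool_pos: [549.5, -240.7, 56.8]
ee_rot: [0.706, 0.708, 0.009, 0.009]
contact_force: [41.7, 1.6, -27.7]
gripper_width: 13.0
```

Run:
```python
from h import *
plan([649,-240.5,55],90)
im=grab_frame("top");save("t2",crop(im,330,110,430,290,3.3))
```

```text
at [ 549.5 -240.7   56.8] yaw 90.2 | shift [-1.000e-04  1.658e-01  7.100e-03] dist 100 | turn/30 [ 0.0477 -0.0006  0.0052] F [ 41.7   1.6 -27.7] w 13.0 t 5.0
```

View pics/t2.png

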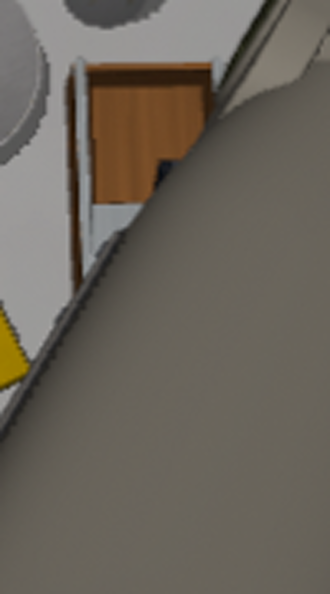

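Request:
arm_command([
  [0, 0.01, 0.0, 0, 0, 0],
  [0, 0.019, 0.0, 0, 0, 0],
  [0, 0.019, 0.0, 0, 0, 0],
])

```text
clock: 5.42
tool_pos: [549.8, -240.6, 56.5]
ee_rot: [0.707, 0.707, 0.001, 0.002]
contact_force: [8.1, -2.0, -5.4]
gripper_width: 13.2
```

Request:
arm_command([
  [0, 0, 0, 0, 0, 0],
  [0, 0, 0, 0, 0, 0],
  [0, 0, 0, 0, 0, 0],
], grip=-0.2)

```text
clock: 5.8
tool_pos: [547.2, -239.9, 56.6]
ee_rot: [0.708, 0.707, -0.0, -0.0]
contact_force: [0.4, -0.8, 1.1]
gripper_width: 51.3
```

Request:
arm_command([
  [0, 0, -0.05, 0, 0, 0],
  [0, 0, -0.1, 0, 0, 0],
  [0, 0.0, -0.2, 0, 0, 0],
  [0, 0.0, -0.2, 0, 0, 0],
  [0, 0.0, -0.2, 0, 0, 0],
])

```text
clock: 6.42
tool_pos: [547.7, -240.0, 176.7]
ee_rot: [0.708, 0.707, -0.0, 0.0]
contact_force: [-0.5, -0.6, -0.1]
gripper_width: 51.4
```

Run:
```python
from h import *
plan([649,-240.5,55],90)
c=get_calibration("wrist");im=grab_frame("wrist");save("w2",im);np.save("w2.npy",im);np.save("w2c.npy",c,allow_pickle=True)
im=grab_frame("side");save("s2",crop(im,200,140,420,240,3.6))
```

```text
at [ 547.7 -240.   176.7] yaw 89.9 | shift [-0.0005  0.1687  0.2029] dist 158 | turn/30 [ 0.0004  0.0006 -0.0024] F [-0.5 -0.6 -0.1] w 51.4 t 6.4
```

View pics/w2.png

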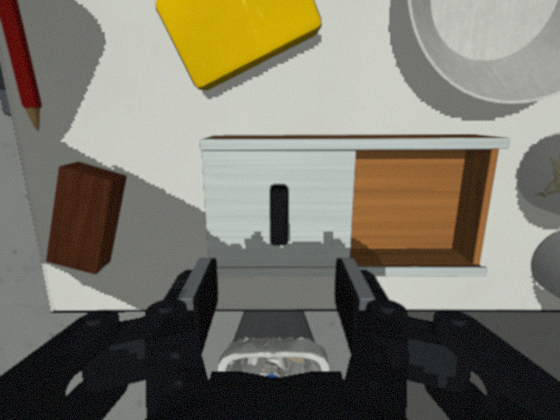

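View pics/s2.png

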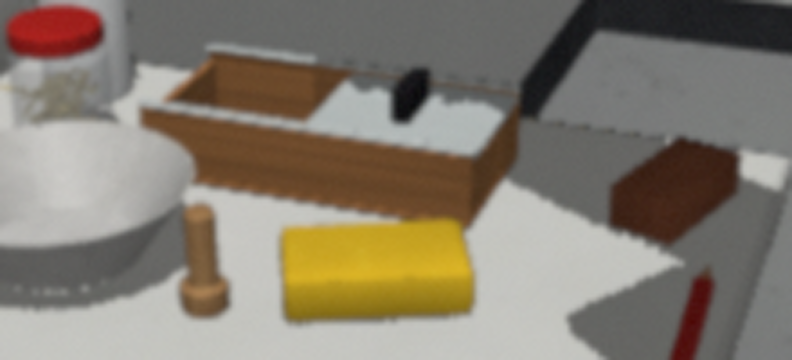

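Run:
```python
from h import *
c=np.load("w2c.npy",allow_pickle=True).item()
for n,u,v,z in[("railA",201,143,55),("railB",508,141,55),("coverfar t",355,151,50),("coverfar b",352,266,50),("knobTL",271,185,74),("knobBR",289,245,74),("floor far",467,151,6),("floor far b",457,247,6),("innertop",488,265,45),("rail inner",300,149,55),("rail inner lo",300,269,55)]:print(n,w(c,u,v,z).round(1))
im=np.load("w2.npy");save("w2s",crop(im,30,150,140,280,4.5))
plan([379,-259,200],74)
```

```text
railA [ 493.8 -190.7   55. ]
railB [ 719.9 -190.1   55. ]
coverfar t [ 609.3 -197.3   50. ]
coverfar b [ 612.5 -292.3   50. ]
knobTL [ 545.7 -218.6   74. ]
knobBR [ 558.9 -264.2   74. ]
floor far [ 717.5 -202.4    6. ]
floor far b [ 721.4 -292.9    6. ]
innertop [ 728.  -293.7   45. ]
rail inner [ 567.2 -195.2   55. ]
rail inner lo [ 568.8 -292.6   55. ]
at [ 547.  -239.5  175.2] yaw 89.9 | shift [-0.0328 -0.28   -0.0407] dist 171 | turn/30 [-0.0048 -0.002   0.531 ] F [-0.1  0.9  0.2] w 51.0 t 6.5
```

View pics/w2s.png

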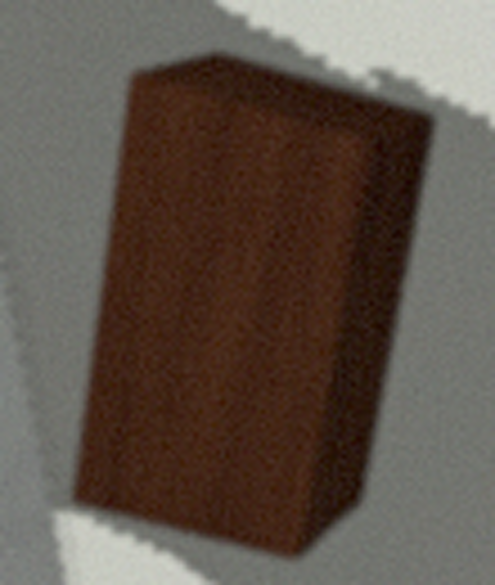

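Run:
```python
from h import *
c=np.load("w2c.npy",allow_pickle=True).item()
P=[]
for n,a,b,z in[("TL",133,75,30),("TR",370,135,30),("BR",297,555,30),("BL",75,500,30)]:
    p=w(c,30+(a+.5)/4.5-.5,150+(b+.5)/4.5-.5,z);P.append(p);print(n,p.round(1))
P=np.array(P);print(P.mean(0));s=(P[1]+P[2]-P[0]-P[3])/2;l=(P[0]+P[1]-P[2]-P[3])/2
print(s,l,np.degrees(np.arctan2(s[1],s[0])),np.degrees(np.arctan2(l[1],l[0])))
```

```text
TL [ 371.2 -211.5   30. ]
TR [ 412.6 -222.6   30. ]
BR [ 387.2 -307.4   30. ]
BL [ 345.6 -295.4   30. ]
[ 379.16628935 -259.24471966   30.        ]
[ 41.51841396 -11.60491428   0.        ] [25.48810828 84.32066201  0.        ] -15.616340337528387 73.18119562990077
```

Request:
arm_command([
  [-0.003, -0.04, 0, 0, 0, 0.1],
  [-0.01, -0.13, 0, 0, 0, 0.3],
  [-0.02, -0.21, 0, 0, 0, 0.5],
  [-0.0325, -0.27, 0, 0, 0, 0.545],
  [-0.0325, -0.28, 0, 0, 0, 0.545],
  [-0.0325, -0.28, 0, 0, 0, 0.545],
], grip=-0.8)

```text
clock: 7.28
tool_pos: [379.8, -259.2, 176.1]
ee_rot: [0.801, 0.599, 0.0, -0.0]
contact_force: [0.6, -0.2, 0.4]
gripper_width: 76.9
```

Run:
```python
from h import *
plan([379,-259,4],73.5)
im=grab_frame("wrist");save("w3",im)
```

```text
at [ 379.8 -259.2  176.1] yaw 73.6 | shift [-2.000e-04 -1.100e-03  2.868e-01] dist 172 | turn/30 [-0.0012 -0.0012  0.0018] F [ 0.6 -0.2  0.4] w 76.9 t 7.3
```

View pics/w3.png

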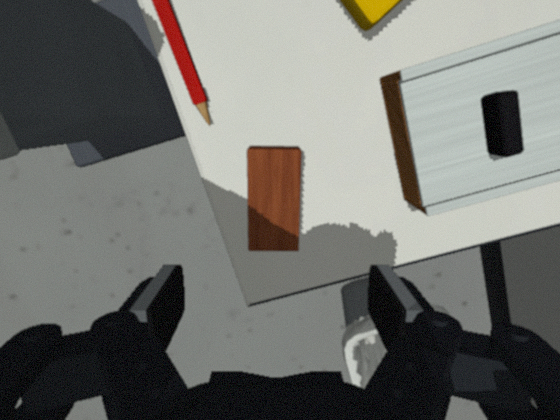

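Request:
arm_command([
  [0, 0, 0.08, 0, 0, 0],
  [0, 0, 0.16, 0, 0, 0],
  [0, 0, 0.22, 0, 0, 0],
  [0, 0, 0.26, 0, 0, 0],
  [0, 0, 0.285, 0, 0, 0],
  [0, 0, 0.285, 0, 0, 0],
  [0, 0, 0.285, 0, 0, 0],
])

```text
clock: 8.2
tool_pos: [380.8, -259.5, 5.9]
ee_rot: [0.801, 0.599, 0.0, 0.0]
contact_force: [0.4, -0.4, -0.3]
gripper_width: 76.8
```

Request:
arm_command([
  [0, 0, 0, 0, 0, 0],
  [0, 0, 0, 0, 0, 0],
  [0, 0, 0, 0, 0, 0],
  [0, 0, 0, 0, 0, 0],
  [0, 0, 0, 0, 0, 0],
], grip=1, grip_force=30)

```text
clock: 8.82
tool_pos: [380.4, -259.8, 6.4]
ee_rot: [0.801, 0.599, 0.0, 0.001]
contact_force: [0.1, -0.1, 6.3]
gripper_width: 44.2
```

Request:
arm_command([
  [0, 0, -0.03, 0, 0, 0],
  [0, 0, -0.1, 0, 0, 0],
  [0, 0, -0.18, 0, 0, 0],
  [0, 0, -0.2, 0, 0, 0],
  [0, 0, -0.2, 0, 0, 0],
])

```text
clock: 9.45
tool_pos: [380.2, -259.7, 126.0]
ee_rot: [0.801, 0.599, 0.0, 0.001]
contact_force: [0.1, -0.6, -0.8]
gripper_width: 44.4
```

Run:
```python
from h import *
plan([664,-242,124],90.3)
im=grab_frame("wrist");save("w4",im)
im=grab_frame("side");save("s4",crop(im,240,120,500,260,3))
```

```text
at [ 380.2 -259.7  126. ] yaw 73.6 | shift [0.162  0.4454 0.0038] dist 284 | turn/30 [ 0.0024  0.0018 -0.5574] F [ 0.1 -0.6 -0.8] w 44.4 t 9.4
```

View pics/w4.png

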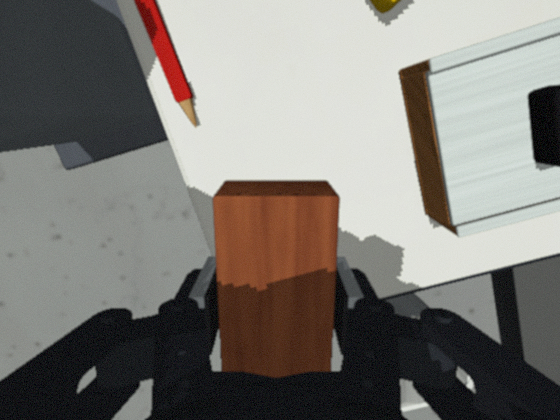

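View pics/s4.png

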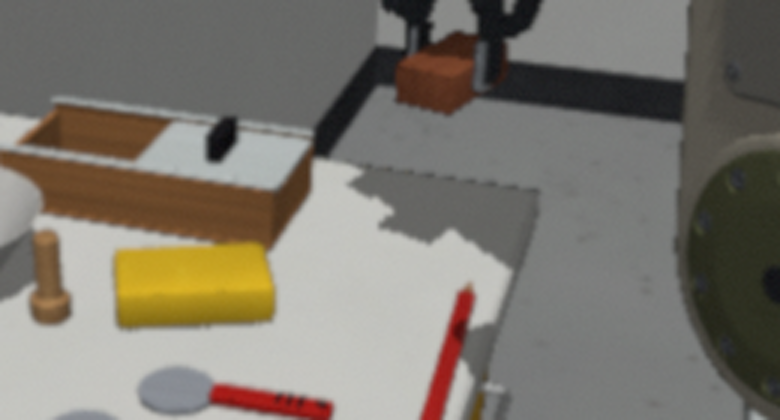

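Request:
arm_command([
  [0.01, 0.03, 0, 0, 0, -0.1],
  [0.04, 0.11, 0, 0, 0, -0.25],
  [0.075, 0.2, 0, 0, 0, -0.4],
  [0.11, 0.29, 0, 0, 0, -0.5],
  [0.14, 0.38, 0, 0, 0, -0.557],
  [0.158, 0.43, 0, 0, 0, -0.557],
  [0.162, 0.445, 0, 0, 0, -0.557],
  [0.162, 0.445, 0, 0, 0, -0.557],
  [0.162, 0.445, 0, 0, 0, -0.557],
])

```text
clock: 10.68
tool_pos: [662.4, -241.5, 125.3]
ee_rot: [0.705, 0.709, -0.0, -0.001]
contact_force: [-0.5, 0.0, -0.8]
gripper_width: 44.4
```

Run:
```python
from h import *
plan([664,-242,13],90.3)
im=grab_frame("wrist");save("w5",im)
im=grab_frame("side");save("s5",crop(im,200,100,420,240,3.6))
```

```text
at [ 662.4 -241.5  125.3] yaw 90.3 | shift [-0.0009  0.003   0.1871] dist 112 | turn/30 [-0.0027 -0.001  -0.0007] F [-0.5  0.  -0.8] w 44.4 t 10.7
```

View pics/w5.png

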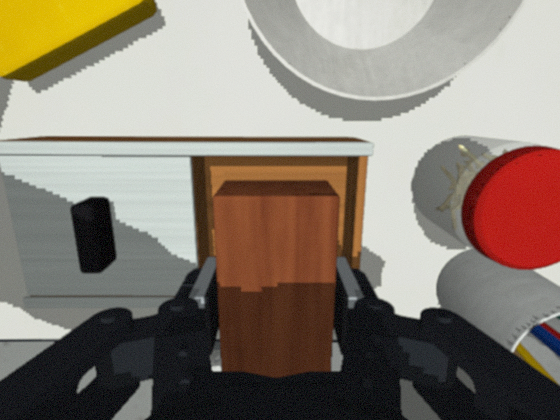

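View pics/s5.png

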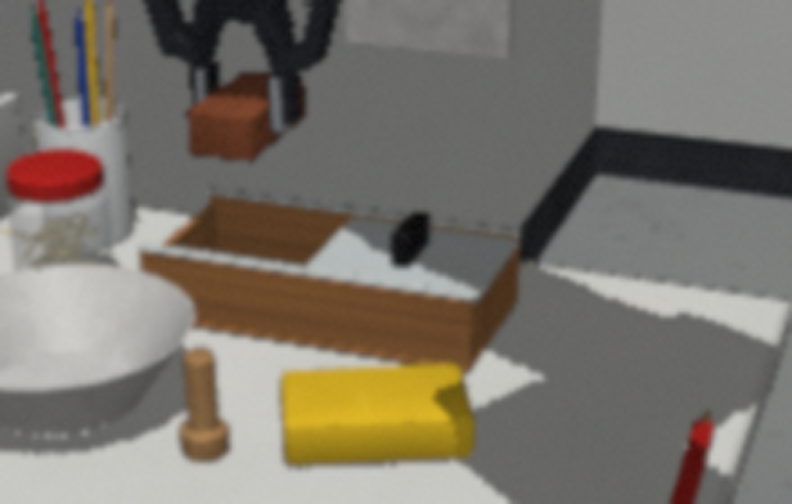

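Run:
```python
from h import *
c=get_calibration("wrist")
for n,u,v,z in[("cup",440,285,95),("cupb",436,285,60),("jar",464,215,90),("cover far",195,160,50),("cover far b",196,290,50),("far rail",373,148,55),("inner far top",347,160,45),("railin",280,155,55),("blk back L",221,374,150)]:print(n,w(c,u,v,z).round(1))
t=get_calibration("top")
for u,v,z in [(385,85,95),(388,100,50),(357,97,85),(352,128,55),(398,130,55),(352,219,55),(400,219,55)]:print(w(t,u,v,z).round())
```

```text
cup [ 753.  -260.9   95. ]
cupb [ 768.6 -279.1   60. ]
jar [ 762.9 -222.7   90. ]
cover far [ 613.6 -199.4   50. ]
cover far b [ 608.9 -288.8   50. ]
far rail [ 722.  -191.2   55. ]
inner far top [ 708.8 -199.7   45. ]
railin [ 666.2 -195.5   55. ]
blk back L [ 642.  -271.9  150. ]
[ 812. -263.   95.]
[ 794. -280.   50.]
[ 787. -196.   85.]
[ 719. -186.   55.]
[ 712. -300.   55.]
[ 489. -179.   55.]
[ 489. -293.   55.]
```

Request:
arm_command([
  [-0.002, 0, 0.04, 0, 0, 0],
  [-0.002, 0, 0.09, 0, 0, 0],
  [-0.002, 0, 0.11, 0, 0, 0],
  [-0.002, 0, 0.13, 0, 0, 0],
  [-0.002, 0, 0.15, 0, 0, 0],
  [-0.002, 0, 0.17, 0, 0, 0],
  [-0.002, 0, 0.18, 0, 0, 0],
  [-0.002, 0, 0.18, 0, 0, 0],
])

```text
clock: 11.78
tool_pos: [663.2, -242.6, 17.1]
ee_rot: [0.705, 0.709, -0.0, -0.0]
contact_force: [-0.2, -0.1, -1.1]
gripper_width: 44.4
```

Run:
```python
from h import *
plan([662,-242,13],90.3)
im=grab_frame("wrist");save("w6",im)
```

```text
at [ 663.2 -242.6   17.1] yaw 90.3 | shift [ 0.001  -0.002   0.0068] dist 4 | turn/30 [-0.0017 -0.0007 -0.    ] F [-0.2 -0.1 -1.1] w 44.4 t 11.8
```

View pics/w6.png

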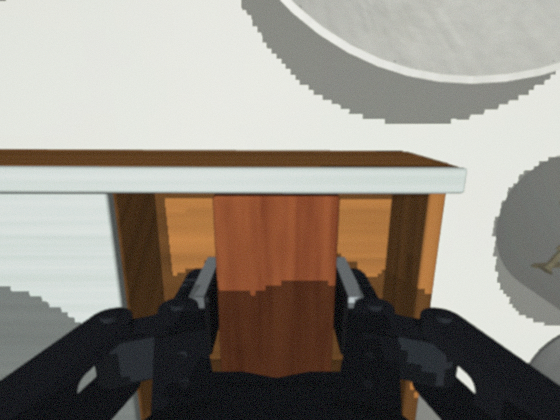

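Clear on every side and no contact. Lower it, release with a small opening and lift.

Request:
arm_command([
  [0, 0, 0.004, 0, 0, 0],
  [0, 0, 0.008, 0, 0, 0],
  [0, 0, 0.008, 0, 0, 0],
  [0, 0, 0.008, 0, 0, 0],
])

```text
clock: 12.32
tool_pos: [663.6, -242.8, 13.0]
ee_rot: [0.705, 0.709, -0.0, 0.0]
contact_force: [-0.0, 0.4, -0.6]
gripper_width: 44.3
```

Request:
arm_command([
  [0, 0, 0, 0, 0, 0],
  [0, 0, 0, 0, 0, 0],
  [0, 0, 0, 0, 0, 0],
  [0, 0, 0, 0, 0, 0],
], grip=-0.3)

```text
clock: 12.82
tool_pos: [663.6, -242.8, 13.0]
ee_rot: [0.705, 0.709, 0.0, 0.0]
contact_force: [0.2, 0.4, 0.5]
gripper_width: 55.1
```

Request:
arm_command([
  [0, 0, -0.02, 0, 0, 0],
  [0, 0, -0.06, 0, 0, 0],
  [0, 0, -0.12, 0, 0, 0],
  [0, 0, -0.2, 0, 0, 0],
  [0, 0, -0.22, 0, 0, 0],
  [0, 0, -0.22, 0, 0, 0],
])

```text
clock: 13.58
tool_pos: [664.3, -243.1, 146.6]
ee_rot: [0.705, 0.709, 0.0, 0.001]
contact_force: [0.7, 0.1, -0.8]
gripper_width: 55.3
```

Run:
```python
from h import *
plan([550,-241,150],90)
im=grab_frame("wrist");save("w7",im)
```

```text
at [ 664.3 -243.1  146.6] yaw 90.3 | shift [ 0.0045 -0.1904 -0.0062] dist 114 | turn/30 [0.005  0.0027 0.0099] F [ 0.7  0.1 -0.8] w 55.3 t 13.6
```

View pics/w7.png

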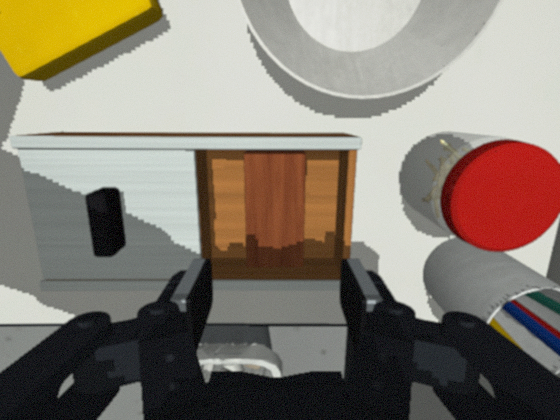

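Request:
arm_command([
  [0.002, -0.05, 0, 0, 0, 0],
  [0.004, -0.14, 0, 0, 0, 0],
  [0.0045, -0.19, 0.03, 0, 0, 0],
  [0.0045, -0.19, 0.09, 0, 0, 0],
  [0.0045, -0.19, 0.13, 0, 0, 0],
  [0.0045, -0.19, 0.148, 0, 0, 0],
  [0.0045, -0.19, 0.148, 0, 0, 0],
  [0.0045, -0.19, 0.148, 0, 0, 0],
])

```text
clock: 14.62
tool_pos: [550.1, -240.9, 56.7]
ee_rot: [0.705, 0.709, 0.0, 0.0]
contact_force: [0.2, 0.9, -0.2]
gripper_width: 55.4
```

Request:
arm_command([
  [0, 0, 0, 0, 0, 0],
  [0, 0, 0, 0, 0, 0],
  [0, 0, 0, 0, 0, 0],
  [0, 0, 0, 0, 0, 0],
  [0, 0, 0, 0, 0, 0],
], grip=1)

```text
clock: 15.25
tool_pos: [549.9, -240.9, 56.9]
ee_rot: [0.705, 0.709, 0.0, 0.001]
contact_force: [-1.0, 0.9, 6.3]
gripper_width: 13.2
```

Request:
arm_command([
  [0, 0.015, -0.001, 0, 0, 0],
  [0, 0.045, -0.001, 0, 0, 0],
  [0, 0.08, -0.001, 0, 0, 0],
  [0, 0.115, -0.001, 0, 0, 0],
  [0, 0.145, -0.001, 0, 0, 0],
  [0, 0.17, -0.001, 0, 0, 0],
  [0, 0.185, -0.001, 0, 0, 0],
  [0, 0.188, -0.001, 0, 0, 0],
  [0, 0.188, -0.001, 0, 0, 0],
])

```text
clock: 16.38
tool_pos: [661.9, -240.6, 56.9]
ee_rot: [0.705, 0.709, -0.001, -0.0]
contact_force: [-2.6, -0.9, 4.6]
gripper_width: 13.4
```

Request:
arm_command([
  [0, 0.003, 0, 0, 0, 0],
  [0, 0.006, 0, 0, 0, 0],
  [0, 0.006, 0, 0, 0, 0],
  [0, 0.006, 0, 0, 0, 0],
])

```text
clock: 16.88
tool_pos: [662.0, -240.5, 56.9]
ee_rot: [0.706, 0.708, -0.003, -0.002]
contact_force: [-13.1, -1.2, 10.4]
gripper_width: 13.1
```

At the stop: travel was 112 mm and the force is rising. Release and go over to look at the red hone.

Request:
arm_command([
  [0, -0.003, 0, 0, 0, 0],
  [0, -0.003, 0, 0, 0, 0],
])

```text
clock: 17.12
tool_pos: [661.9, -240.6, 56.9]
ee_rot: [0.706, 0.709, -0.002, -0.001]
contact_force: [-6.9, -1.8, 6.9]
gripper_width: 13.1
```

Request:
arm_command([
  [0, 0, 0, 0, 0, 0],
  [0, 0, 0, 0, 0, 0],
  [0, 0, 0, 0, 0, 0],
], grip=-0.2)

```text
clock: 17.5
tool_pos: [664.3, -239.8, 56.2]
ee_rot: [0.705, 0.709, 0.0, -0.0]
contact_force: [-0.4, 0.0, 0.3]
gripper_width: 51.3
```

Request:
arm_command([
  [0, 0, -0.05, 0, 0, 0],
  [0, 0, -0.15, 0, 0, 0],
  [0, 0, -0.25, 0, 0, 0],
  [0, 0, -0.28, 0, 0, 0],
  [0, 0, -0.28, 0, 0, 0],
])

```text
clock: 18.12
tool_pos: [665.3, -240.4, 226.9]
ee_rot: [0.705, 0.709, 0.001, 0.002]
contact_force: [0.3, 0.1, -0.0]
gripper_width: 51.4
```

Run:
```python
from h import *
plan([430,60,230],180)
print(state()["joint_pos"])
im=grab_frame("wrist");save("w8",im)
```

```text
at [ 665.3 -240.4  226.9] yaw 90.3 | shift [ 0.5028 -0.3894 -0.0077] dist 382 | turn/30 [ 0.0032  0.0089 -2.9896] F [ 0.3  0.1 -0. ] w 51.4 t 18.1
[-4.60094836e-01  5.88083441e-01  4.60425933e-01  1.43865830e+00
  9.74085417e-05  1.10524024e+00]
```

View pics/w8.png

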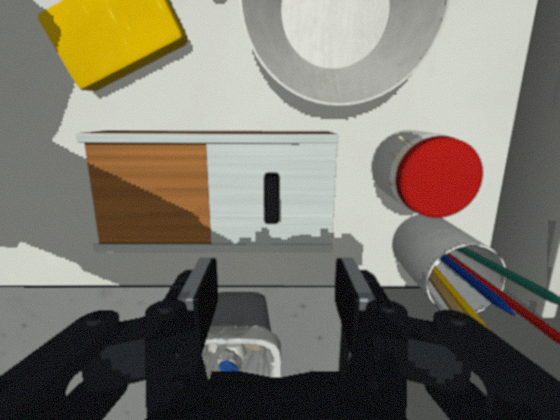

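Request:
arm_command([
  [0.06, -0.03, 0, 0, 0, -0.3],
  [0.15, -0.07, 0, 0, 0, -0.6],
  [0.24, -0.12, 0, 0, 0, -0.8],
  [0.33, -0.16, 0, 0, 0, -1],
  [0.42, -0.2, 0, 0, 0, -1],
  [0.5, -0.24, 0, 0, 0, -1],
  [0.55, -0.27, 0, 0, 0, -1],
  [0.55, -0.27, 0, 0, 0, -1],
])

```text
clock: 19.18
tool_pos: [497.8, 91.0, 222.8]
ee_rot: [0.496, 0.868, -0.001, -0.002]
contact_force: [0.2, 0.6, -0.2]
gripper_width: 51.1
```

Request:
arm_command([
  [0, 0, 0, 0, 0, -0.3],
  [0, 0, 0, 0, 0, -0.65],
  [0, 0, 0, 0, 0, -1],
  [0, 0, 0, 0, 0, -1],
])

```text
clock: 19.68
tool_pos: [500.3, 88.3, 223.2]
ee_rot: [0.258, 0.966, -0.0, -0.001]
contact_force: [-0.1, -0.1, 0.2]
gripper_width: 51.5
```

Request:
arm_command([
  [0, 0, 0, 0, 0, -0.3],
  [0, 0, 0, 0, 0, -0.65],
  [0, 0, 0, 0, 0, -1],
  [0, 0, 0, 0, 0, -1],
  [0, 0, 0, 0, 0, -1],
])

```text
clock: 20.3
tool_pos: [500.4, 88.8, 224.2]
ee_rot: [-0.0, 1.0, -0.0, -0.0]
contact_force: [0.2, 0.6, 0.5]
gripper_width: 51.1
```

Run:
```python
from h import *
plan([500,90,230],180)
c=get_calibration("wrist");im=grab_frame("wrist");save("w9",im);np.save("w9.npy",im);np.save("w9c.npy",c,allow_pickle=True)
```

```text
at [500.4  88.8 224.2] yaw -180.0 | shift [ 0.0007  0.002  -0.0096] dist 6 | turn/30 [-0.0003 -0.0011  0.0004] F [0.2 0.6 0.5] w 51.1 t 20.3
```

View pics/w9.png

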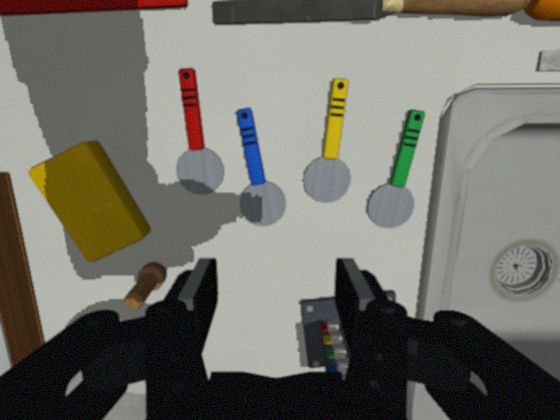

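```bash
cat >> h.py <<'E'
HS={"red":((172,190),(5,255)),"blue":(105,125),"yellow":(22,34),"green":(50,75)}
def hones(im,c,roi=None,zt=10):
    hsv=cv2.cvtColor(im,cv2.COLOR_RGB2HSV);H,S,V=[hsv[:,:,i].astype(int) for i in range(3)]
    out={}
    for n,t in {"red":(H<6)|(H>172),"blue":(H>105)&(H<125),"yellow":(H>22)&(H<34),"green":(H>45)&(H<75)}.items():
        m=(t&(S>130)&(V>50)).astype(np.uint8)
        m=cv2.morphologyEx(m,cv2.MORPH_CLOSE,np.ones((7,7)))
        if roi is not None: mm=np.zeros_like(m);x0,y0,x1,y1=roi;mm[y0:y1,x0:x1]=m[y0:y1,x0:x1];m=mm
        cs,_=cv2.findContours(m,cv2.RETR_EXTERNAL,cv2.CHAIN_APPROX_NONE)
        for k in cs:
            if cv2.contourArea(k)<150: continue
            pts=np.array([w(c,*q[0],zt)[:2] for q in k],np.float32)
            (cx,cy),(a,b),_=cv2.minAreaRect(pts)
            A,B=max(a,b),min(a,b)
            if not(60<A<95 and 9<B<24): continue
            box=cv2.boxPoints(cv2.minAreaRect(pts));e=[box[1]-box[0],box[2]-box[1]];d=max(e,key=np.linalg.norm);d=d/np.linalg.norm(d)
            if d[0]<0:d=-d
            out[n]=(np.array([cx,cy]),np.degrees(np.arctan2(d[1],d[0])),A,B,np.array([cx,cy])+61*d)
    return out
E
python3 - <<'E'
from h import *
im=np.load("w9.npy");c=np.load("w9c.npy",allow_pickle=True).item()
for k,v in hones(im,c).items(): print(k,"handle c",v[0].round(1),"yaw %.1f L %.1f W %.1f"%v[1:4],"disc",v[4].round(1))
for n,u,v in[("red",200,171),("blue",263,203),("yellow",327,179),("green",391,204)]:print(n,w(c,u,v,5).round(1))
t=get_calibration("top");im=np.load("top0.npy")
for k,v in hones(im,t).items(): print("top",k,"handle c",v[0].round(1),"yaw %.1f L %.1f W %.1f"%v[1:4],"disc",v[4].round(1))
save("w9r",crop(np.load("w9.npy"),290,280,410,380,6))
E
```

```text
red handle c [430.1   8.1] yaw 3.6 L 75.1 W 14.8 disc [490.9  12. ]
blue handle c [466.   65.2] yaw 10.2 L 75.5 W 14.4 disc [526.   76.1]
yellow handle c [439.1 148.4] yaw -5.2 L 76.0 W 15.2 disc [499.9 142.9]
green handle c [467.9 221.5] yaw -10.0 L 75.3 W 15.0 disc [528.  210.9]
red [490.6  11.8   5. ]
blue [524.9  76.8   5. ]
yellow [499.1 143.9   5. ]
green [526.2 213.    5. ]
top blue handle c [464.6  65.3] yaw 10.2 L 76.6 W 14.7 disc [524.6  76.2]
top yellow handle c [437.5 149.1] yaw -5.3 L 77.1 W 16.1 disc [498.2 143.4]
```

View pics/w9r.png

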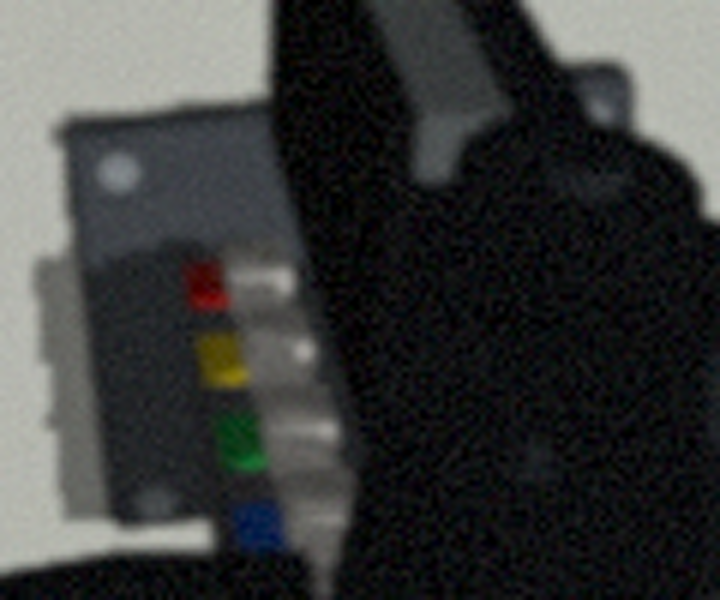

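Run:
```python
from h import *
plan([414.9,7.2,60],-176.4);plan([414.9,7.2,2.5],-176.4)
```

```text
at [500.4  88.9 224.3] yaw -179.9 | shift [ 0.1425 -0.1359  0.274 ] dist 202 | turn/30 [-0.0003 -0.001  -0.1176] F [-0.2  0.3  0.2] w 51.6 t 20.4
at [500.4  88.9 224.3] yaw -179.9 | shift [ 0.1425 -0.1359  0.3698] dist 251 | turn/30 [-0.0003 -0.001  -0.1176] F [-0.2  0.3  0.2] w 51.6 t 20.4
```

Request:
arm_command([
  [0.05, -0.045, 0.04, 0, 0, -0.118],
  [0.1, -0.09, 0.1, 0, 0, -0.118],
  [0.1425, -0.136, 0.18, 0, 0, -0.118],
  [0.1425, -0.136, 0.25, 0, 0, -0.118],
  [0.1425, -0.136, 0.31, 0, 0, -0.118],
  [0.1425, -0.136, 0.31, 0, 0, -0.118],
  [0.1425, -0.136, 0.31, 0, 0, -0.118],
], grip=0.1)

```text
clock: 21.22
tool_pos: [416.2, 6.9, 39.7]
ee_rot: [-0.033, 0.999, -0.0, 0.0]
contact_force: [-0.3, 0.8, -0.4]
gripper_width: 38.3
```

Run:
```python
from h import *
plan([414.9,7.2,2.5],-176.4)
c=get_calibration("wrist");im=grab_frame("wrist");save("w10",im)
for k,v in hones(im,c).items(): print(k,"handle c",v[0].round(1),"yaw %.1f L %.1f W %.1f"%v[1:4],"disc",v[4].round(1))
```

```text
at [416.2   6.9  39.7] yaw -176.2 | shift [0.0021 0.0006 0.062 ] dist 37 | turn/30 [-0.0007  0.0019  0.0061] F [-0.3  0.8 -0.4] w 38.3 t 21.2
red handle c [428.    6.8] yaw 3.7 L 76.3 W 15.1 disc [488.9  10.7]
yellow handle c [436.9 145.3] yaw -5.2 L 76.2 W 21.1 disc [497.7 139.8]
```

View pics/w10.png

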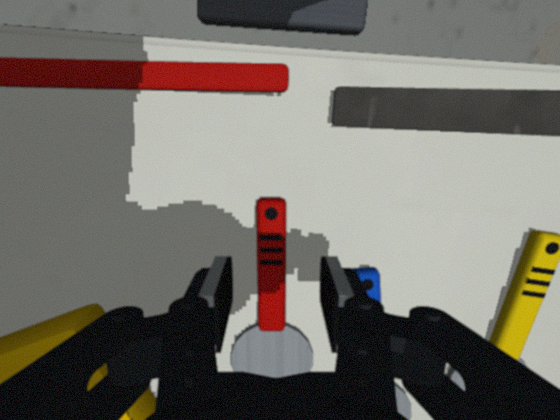

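Request:
arm_command([
  [0.002, 0, 0.025, 0, 0, 0],
  [0.002, 0, 0.045, 0, 0, 0],
  [0.002, 0, 0.061, 0, 0, 0],
  [0.002, 0, 0.061, 0, 0, 0],
  [0.002, 0, 0.061, 0, 0, 0],
])

```text
clock: 21.9
tool_pos: [414.4, 6.9, 2.3]
ee_rot: [-0.033, 0.999, -0.0, 0.0]
contact_force: [0.4, 0.2, 0.0]
gripper_width: 38.2
```

Request:
arm_command([
  [0, 0, 0, 0, 0, 0],
  [0, 0, 0, 0, 0, 0],
  [0, 0, 0, 0, 0, 0],
  [0, 0, 0, 0, 0, 0],
  [0, 0, 0, 0, 0, 0],
], grip=1, grip_force=60)

```text
clock: 22.52
tool_pos: [414.6, 6.8, 2.7]
ee_rot: [-0.033, 0.999, -0.0, 0.001]
contact_force: [-0.8, -0.2, 7.0]
gripper_width: 13.7
```

Request:
arm_command([
  [0, 0, -0.02, 0, 0, 0],
  [0, 0, -0.06, 0, 0, 0],
  [0, 0, -0.12, 0, 0, 0],
  [0, 0, -0.2, 0, 0, 0],
  [0, 0, -0.25, 0, 0, 0],
  [0, 0, -0.25, 0, 0, 0],
  [0, 0, -0.25, 0, 0, 0],
])

```text
clock: 23.4
tool_pos: [413.7, 7.1, 151.7]
ee_rot: [-0.033, 0.999, 0.0, -0.0]
contact_force: [-0.5, 0.5, -1.3]
gripper_width: 13.7
```

Run:
```python
from h import *
plan([414.9,7.2,2.5],-176.4)
c=get_calibration("wrist");im=grab_frame("wrist");save("w11",im)
im=grab_frame("side");save("s11",crop(im,230,110,430,260,3.9))
```

```text
at [413.7   7.1 151.7] yaw -176.2 | shift [-0.0021  0.      0.2487] dist 149 | turn/30 [ 0.0002 -0.0007  0.0078] F [-0.5  0.5 -1.3] w 13.7 t 23.4
```

View pics/w11.png

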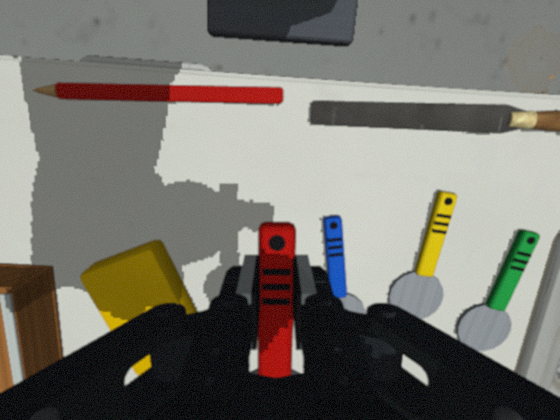

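View pics/s11.png

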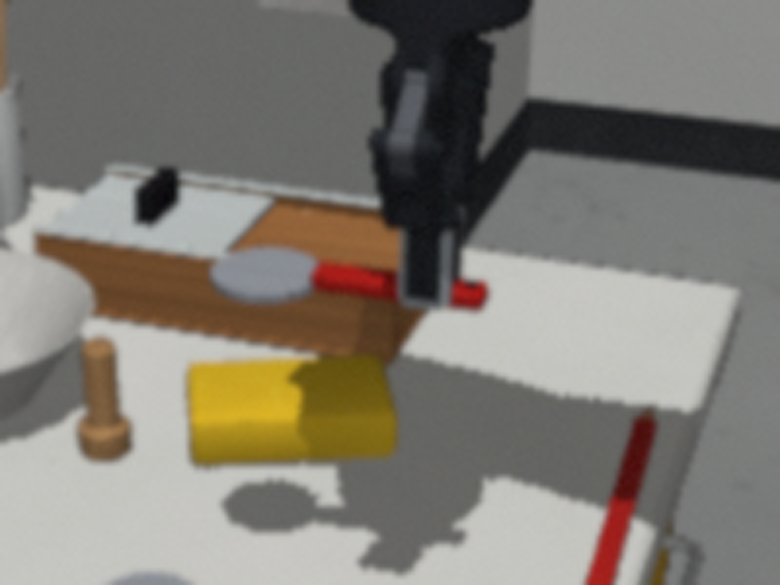

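Run:
```python
from h import *
im=np.load("top0.npy");save("r_t",crop(im,178,112,243,177,9))
im=grab_frame("side");np.save("side1.npy",im);save("r_s",crop(im,115,205,205,305,6))
```

```text
(no output)
```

View pics/r_t.png

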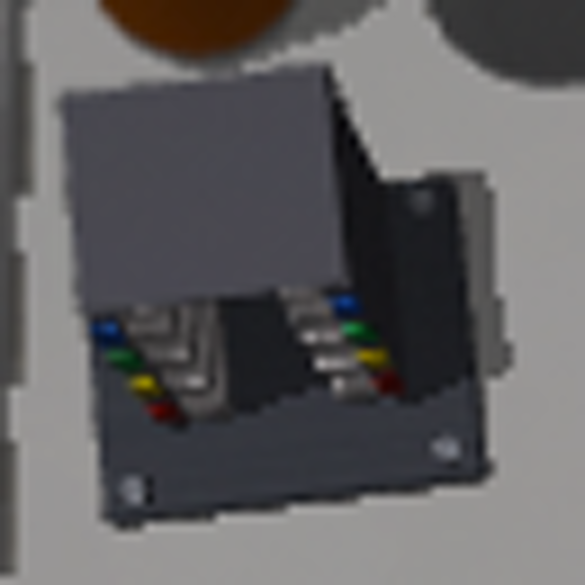

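View pics/r_s.png

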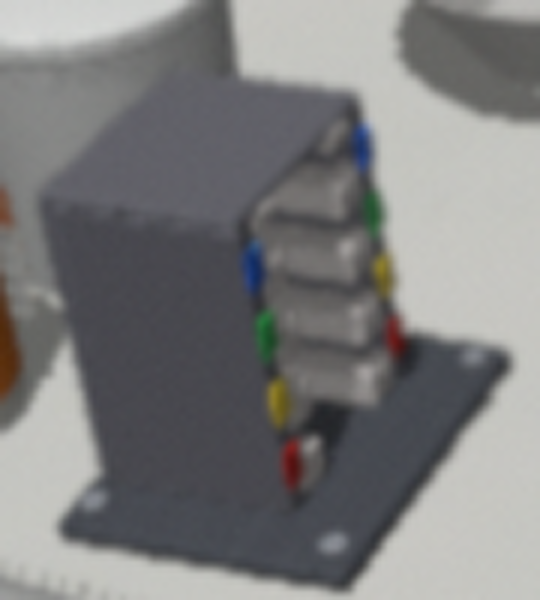

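```bash
cat > rack.py <<'E'
from h import *
from scipy.optimize import least_squares
t=get_calibration("top");s=get_calibration("side");wc=np.load("w9c.npy",allow_pickle=True).item()
FL={"r":18,"y":40,"g":62,"b":84}
obs=[]
def add(c,x0,y0,k,d):
    for key,(a,b) in d.items(): obs.append((c,key,np.array([x0+(a+.5)/k-.5,y0+(b+.5)/k-.5])))
add(t,178,112,9,{"b+":(108,330),"g+":(124,357),"y+":(145,383),"r+":(162,411),"b-":(346,303),"g-":(359,330),"y-":(373,356),"r-":(390,383),
 "Cb+":(62,97),"Cb-":(325,65),"Cf-":(350,283),"Cf+":(85,308),"Ff+":(108,525),"Ff-":(490,472),"Fb-":(455,178)})
add(s,115,205,6,{"b+":(253,268),"g+":(265,335),"y+":(280,402),"r+":(293,465),"b-":(364,147),"g-":(374,211),"y-":(385,273),"r-":(397,335),
 "Cf+":(240,235),"Cf-":(358,97),"Cb+":(43,200),"Ff+":(347,588),"Ff-":(510,358),"Fb+":(62,530)})
add(wc,290,280,6,{"r-":(207,287),"y-":(222,360),"g-":(240,440),"b-":(258,527),"Ff-":(62,125),"Ff+":(630,70),"Fb-":(115,520)})
def pt(key,q):
    x,y,a,hy,dz,xt,fx,fz,cb=q[:9];sg=1 if key[-1]=="+" else -1
    if key[0]=="C": p=(-30 if key[1]=="f" else cb,sg*35.5,106)
    elif key[0]=="F": p=(fx+(-46 if key[1]=="f" else 46),sg*55,fz)
    else: p=(xt,sg*hy,FL[key[0]]+dz)
    return np.array([x+np.cos(a)*p[0]-np.sin(a)*p[1],y+np.sin(a)*p[0]+np.cos(a)*p[1],p[2]])
import copy
def res(q,full=False):
    r=[];off={id(t):q[9:11],id(s):q[11:13],id(wc):q[13:15]}
    for c,k,uv in obs:
        o=off[id(c)]
        r.append((proj(c,pt(k,q))+o-uv))
    if full: return r
    # px offsets model calibration error; prior ~1.0 px
    return np.concatenate([np.concatenate(r),(q[9:]/1.0),[(q[5]+30)/1]])
q0=np.array([690,190,0.12,32,6,-30,0,4,30]+[0]*6,float)
f=least_squares(res,q0,loss="soft_l1")
if __name__=="__main__":
    print("x,y,yaw",f.x[:2].round(1),np.degrees(f.x[2]).round(2),"hy,dz,xt,fx,fz,cb",f.x[3:9].round(1),"off",f.x[9:].round(1))
    for (c,k,uv),r in zip(obs,res(f.x,True)): 
        if np.abs(r).max()>0.9: print({id(t):"t",id(s):"s",id(wc):"w"}[id(c)],k,r.round(1))
E
python3 rack.py
```

```text
x,y,yaw [688.9 179.1] 7.32 hy,dz,xt,fx,fz,cb [ 31.8   6.5 -30.1  -9.4   5.1  29.6] off [-0.4 -0.2  0.1  0.4  0.1 -0.1]
s Cf+ [-0.5 -1.4]
s Fb+ [-1.7  0.8]
w b- [0.6 1.4]
w Ff+ [ 0.8 -1.9]
w Fb- [-0.9  0.9]
```

Run:
```python
from h import *
s=get_calibration("side");im=np.load("side1.npy").copy()
p,q=tp();a=np.radians(3.7);d=np.array([np.cos(a),np.sin(a),0]);n=np.array([-d[1],d[0],0])
base=p+[0,0,-2.7]
for r,z,col in((25,5,(255,0,255)),(25,0,(0,255,0))):
    C=base+75.5*d+[0,0,z]
    for th in np.linspace(0,2*np.pi,80): 
        u,v=proj(s,C+r*(np.cos(th)*d+np.sin(th)*n)); im[int(round(v)),int(round(u))]=col
for x in(25-50-75.5*0,):pass
for L in(53.5,-24.5):
  for w_ in(8,-8):
    for z in(0,10):
        u,v=proj(s,base+L*d+w_*n+[0,0,z]);im[int(round(v)),int(round(u))]=(255,255,0)
save("s11o",crop(im,270,150,370,210,7))
import rack
x,y,yw=rack.f.x[:3]
def rp(xr,yr=0): return np.array([x+np.cos(yw)*xr-np.sin(yw)*yr,y+np.sin(yw)*xr+np.cos(yw)*yr])
print(rp(-140.5),rp(-75.5),rp(0))
plan([*rp(-140.5),150],-172.7)
```

```text
[549.49898095 161.24566182] [613.96961157 169.52441701] [688.85472867 179.14050958]
at [413.1   7.2 150.9] yaw -176.2 | shift [-0.244  0.241  0.001] dist 206 | turn/30 [ 0.0012 -0.0048 -0.1155] F [ 0.2  0.1 -0.9] w 14.1 t 23.6
```

View pics/s11o.png

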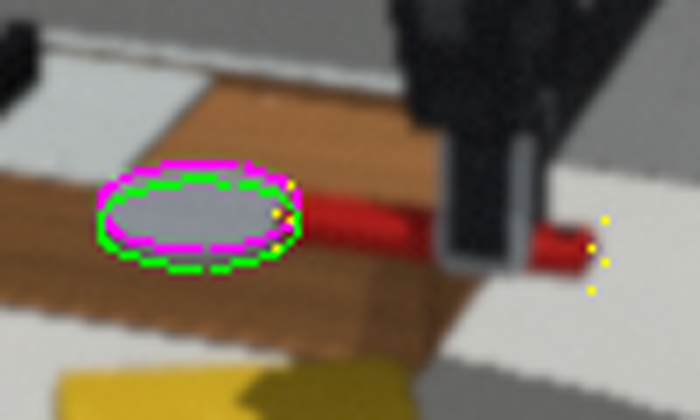

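Request:
arm_command([
  [-0.03, 0.03, 0, 0, 0, -0.116],
  [-0.09, 0.09, 0, 0, 0, -0.116],
  [-0.15, 0.15, 0, 0, 0, -0.116],
  [-0.21, 0.21, 0.02, 0, 0, -0.116],
  [-0.24, 0.238, 0.08, 0, 0, -0.116],
  [-0.244, 0.241, 0.14, 0, 0, -0.116],
  [-0.244, 0.241, 0.18, 0, 0, -0.116],
  [-0.244, 0.241, 0.195, 0, 0, -0.116],
  [-0.244, 0.241, 0.195, 0, 0, -0.116],
  [-0.244, 0.241, 0.195, 0, 0, -0.116],
])

```text
clock: 24.8
tool_pos: [551.3, 161.0, 36.1]
ee_rot: [-0.064, 0.998, 0.0, 0.001]
contact_force: [-0.3, -0.8, 0.4]
gripper_width: 13.7
```

```bash
cat > ov.py <<'E'
from h import *
import rack
x,y,yw=rack.f.x[:3]
def rp(xr,yr=0,z=0): return np.array([x+np.cos(yw)*xr-np.sin(yw)*yr,y+np.sin(yw)*xr+np.cos(yw)*yr,z])
def info(dd=75.5,dz=2.7):
    p,q=tp();a=np.radians(yaw()+180);d=np.array([np.cos(a),np.sin(a),0])
    C=p+dd*d;r=C-rp(0);xr=r[0]*np.cos(yw)+r[1]*np.sin(yw);yr=-r[0]*np.sin(yw)+r[1]*np.cos(yw)
    print("disc in rack: x %.1f y %.1f under z %.1f dyaw %.2f"%(xr,yr,p[2]-dz,(np.degrees(a-yw)+180)%360-180),"F",state()["contact_force"].round(1),"t %.1f"%state()["clock"])
def overlay(name,box,s,dd=75.5,dz=2.7,draw=True):
    sc=get_calibration("side");p,q=tp();im=grab_frame("side").copy();x0,y0,x1,y1=box
    big=crop(im,x0,y0,x1,y1,s)
    a=np.radians(yaw()+180);d=np.array([np.cos(a),np.sin(a),0]);n=np.array([-d[1],d[0],0])
    C=p+dd*d-[0,0,dz]
    if draw:
        for z,col in((5,(255,0,255)),(0,(0,255,0))):
            for th in np.linspace(0,2*np.pi,60):
                u,v=proj(sc,C+[0,0,z]+25*(np.cos(th)*d+np.sin(th)*n));u=int((u-x0+.5)*s);v=int((v-y0+.5)*s)
                if 0<=u<big.shape[1] and 0<=v<big.shape[0]: big[v,u]=col
    save(name,big)
E
python3 - <<'E'
from ov import *
info()
plan(rp(-140.5,0,25.5),-172.7)
overlay("s12",(110,200,250,310),5.5)
im=grab_frame("top");save("t12",crop(im,170,110,300,270,3.7))
E
```

```text
disc in rack: x -63.2 y -0.5 under z 33.4 dyaw -0.01 F [-0.3 -0.8  0.4] t 24.8
at [551.3 161.   36.1] yaw -172.7 | shift [0.003  0.0008 0.0176] dist 11 | turn/30 [-0.0001  0.0032  0.0001] F [-0.3 -0.8  0.4] w 13.7 t 24.8
```

View pics/s12.png

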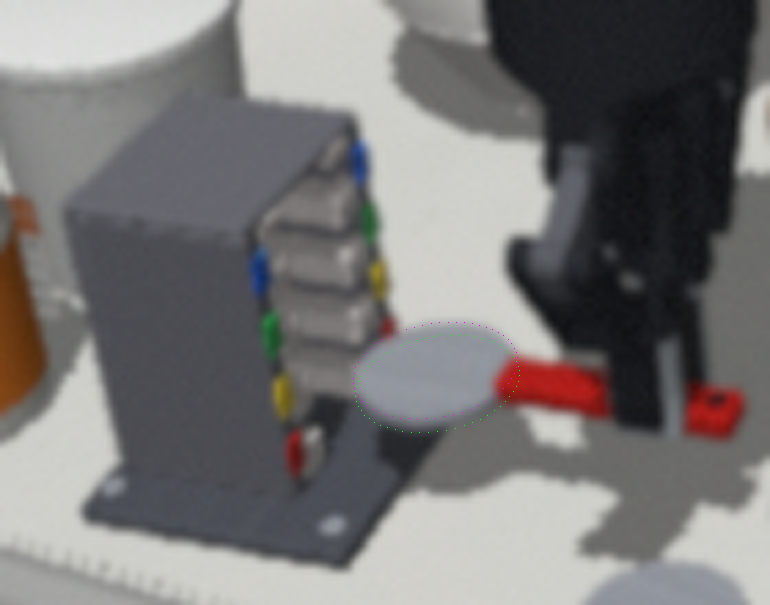

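View pics/t12.png

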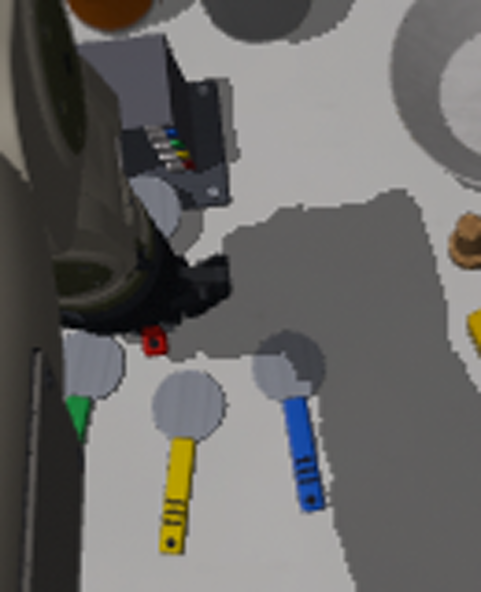

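Request:
arm_command([
  [0, 0.001, 0.01, 0, 0, 0],
  [0, 0.001, 0.018, 0, 0, 0],
  [0, 0.001, 0.018, 0, 0, 0],
  [-0.015, 0.001, 0.018, 0, 0, 0],
  [-0.03, 0.001, 0.018, 0, 0, 0],
  [-0.045, 0.001, 0.018, 0, 0, 0],
  [-0.06, 0.001, 0.018, 0, 0, 0],
  [-0.06, 0.001, 0.018, 0, 0, 0],
])

```text
clock: 25.9
tool_pos: [587.2, 166.3, 24.2]
ee_rot: [-0.064, 0.998, -0.0, 0.0]
contact_force: [-0.4, 1.2, -0.2]
gripper_width: 13.9
```

Run:
```python
from ov import *
info()
overlay("s13",(110,200,250,310),5.5)
```

```text
disc in rack: x -27.0 y 0.2 under z 21.5 dyaw -0.01 F [-0.4  1.2 -0.2] t 25.9
```

View pics/s13.png

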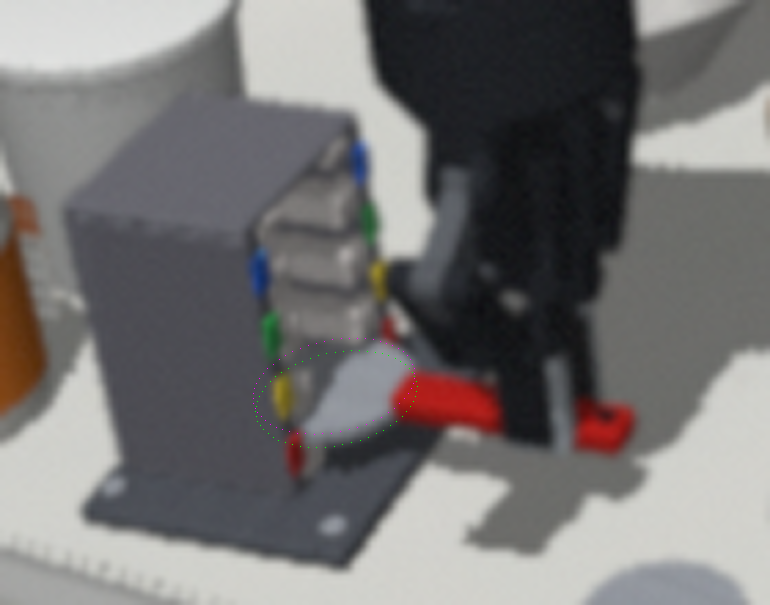

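Request:
arm_command([
  [-0.01, 0, -0.002, 0, 0, 0],
  [-0.025, 0, -0.002, 0, 0, 0],
  [-0.036, 0, -0.002, 0, 0, 0],
  [-0.042, 0, -0.002, 0, 0, 0],
  [-0.044, 0, -0.002, 0, 0, 0],
  [-0.045, 0, -0.002, 0, 0, 0],
])

```text
clock: 26.7
tool_pos: [612.8, 169.7, 25.3]
ee_rot: [-0.064, 0.998, -0.0, -0.0]
contact_force: [-0.1, 0.5, 0.3]
gripper_width: 14.0
```

Run:
```python
from ov import *
info()
overlay("s14",(110,200,250,310),5.5,draw=False)
```

```text
disc in rack: x -1.2 y 0.3 under z 22.6 dyaw 0.00 F [-0.1  0.5  0.3] t 26.7
```

View pics/s14.png

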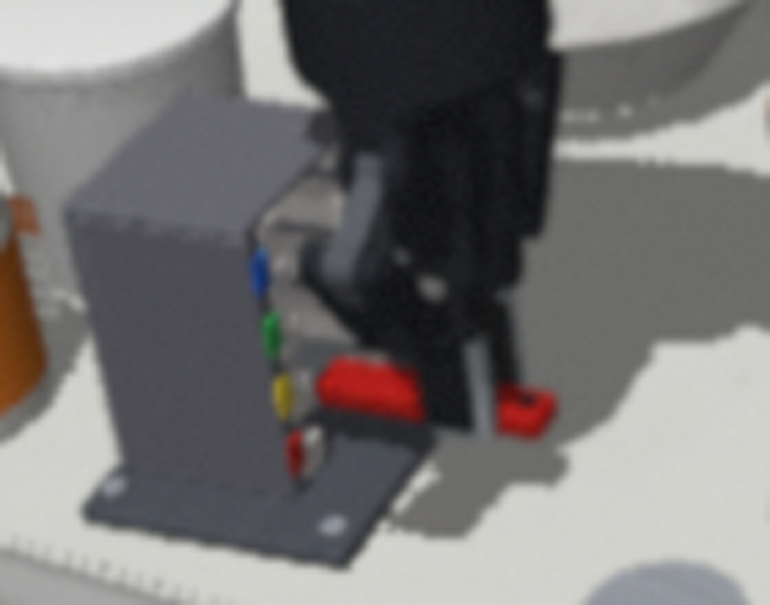

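Request:
arm_command([
  [-0.002, 0, 0, 0, 0, 0],
  [-0.003, 0, 0, 0, 0, 0],
  [-0.004, 0, 0, 0, 0, 0],
  [-0.004, 0, 0, 0, 0, 0],
])

```text
clock: 27.25
tool_pos: [613.9, 169.8, 25.0]
ee_rot: [-0.064, 0.998, -0.0, -0.001]
contact_force: [-5.3, -1.0, -0.1]
gripper_width: 13.8
```

Request:
arm_command([
  [0.001, 0, 0.003, 0, 0, 0],
  [0.001, 0, 0.006, 0, 0, 0],
  [0.001, 0, 0.0075, 0, 0, 0],
  [0.001, 0, 0.0075, 0, 0, 0],
])

```text
clock: 27.75
tool_pos: [613.9, 169.8, 21.0]
ee_rot: [-0.064, 0.998, -0.0, -0.001]
contact_force: [-6.0, -0.5, 3.3]
gripper_width: 13.7
```

Run:
```python
from ov import *
info()
```

```text
disc in rack: x -0.0 y 0.3 under z 18.3 dyaw 0.00 F [-6.  -0.5  3.3] t 27.8
```

Request:
arm_command([
  [0, 0, 0.001, 0, 0, 0],
  [0, 0, 0.001, 0, 0, 0],
  [0, 0, 0.001, 0, 0, 0],
  [0, 0, 0.001, 0, 0, 0],
], grip=0.2)

```text
clock: 28.25
tool_pos: [615.1, 169.9, 20.5]
ee_rot: [-0.064, 0.998, -0.0, 0.0]
contact_force: [0.0, 0.3, 0.5]
gripper_width: 34.3
```

Request:
arm_command([
  [0.01, 0, -0.02, 0, 0, 0],
  [0.02, 0, -0.06, 0, 0, 0],
  [0.03, 0, -0.12, 0, 0, 0],
  [0.06, 0, -0.2, 0, 0, 0],
  [0.1, 0, -0.2, 0, 0, 0],
  [0.15, 0, -0.2, 0, 0, 0],
  [0.15, 0, -0.2, 0, 0, 0],
])

```text
clock: 29.12
tool_pos: [523.2, 158.3, 141.4]
ee_rot: [-0.064, 0.998, -0.0, -0.0]
contact_force: [-0.1, -0.3, 0.6]
gripper_width: 34.0
```

Run:
```python
from ov import *
overlay("s15",(110,200,250,310),5.5,draw=False)
c=get_calibration("wrist");im=grab_frame("wrist");save("w15",im)
for k,v in hones(im,c).items(): print(k,"handle c",v[0].round(1),"yaw %.1f L %.1f W %.1f"%v[1:4],"disc",v[4].round(1))
plan([500,150,150],175)
```

```text
red handle c [638.3 173.8] yaw 7.7 L 83.4 W 17.4 disc [698.8 181.9]
blue handle c [465.9  66.7] yaw 10.3 L 75.3 W 15.2 disc [526.   77.6]
yellow handle c [439.3 149.2] yaw -5.4 L 75.8 W 14.8 disc [500.  143.5]
green handle c [468.2 222.1] yaw -9.9 L 75.2 W 15.0 disc [528.3 211.6]
at [525.9 158.5 141.4] yaw -172.7 | shift [ 0.0445 -0.0086 -0.0145] dist 29 | turn/30 [2.000e-04 3.700e-03 4.106e-01] F [ 0.   0.1 -0.3] w 33.9 t 29.2
```

View pics/s15.png

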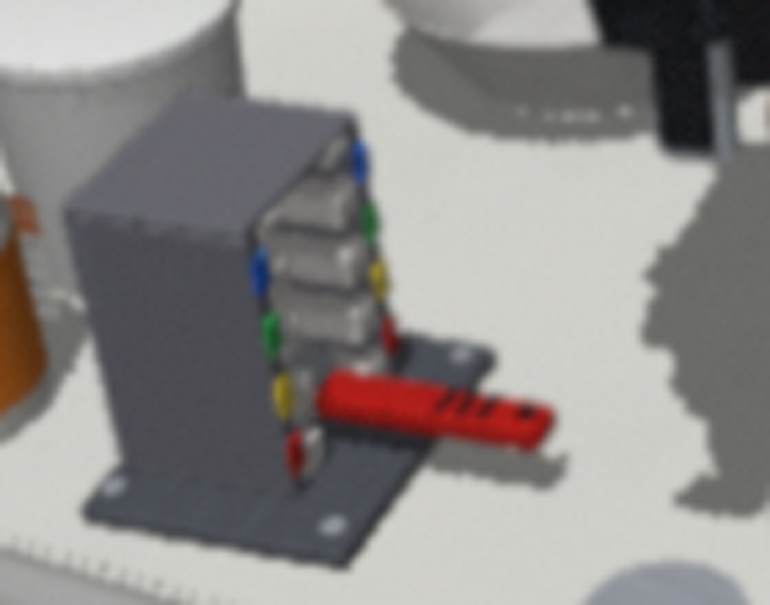

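View pics/w15.png

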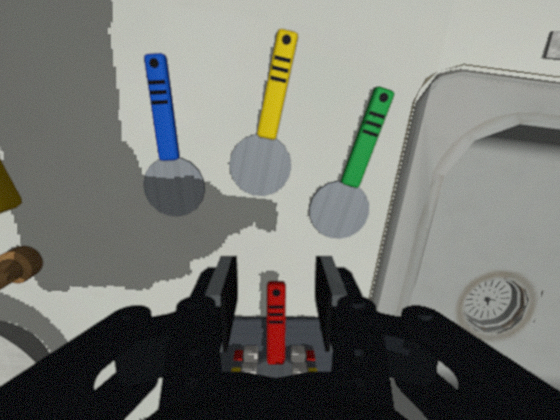

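Run:
```python
from ov import *
plan([424.8,150.1,40],174.7);plan([424.8,150.1,2.5],174.7)
```

```text
at [525.9 158.5 141.4] yaw -172.7 | shift [0.1692 0.0076 0.1686] dist 143 | turn/30 [2.000e-04 3.700e-03 4.206e-01] F [ 0.   0.1 -0.3] w 33.9 t 29.2
at [525.9 158.5 141.4] yaw -172.7 | shift [0.1693 0.0076 0.2311] dist 172 | turn/30 [2.000e-04 3.700e-03 4.206e-01] F [ 0.   0.1 -0.3] w 33.9 t 29.2
```

Request:
arm_command([
  [0.05, 0.003, 0.02, 0, 0, 0.2],
  [0.12, 0.006, 0.06, 0, 0, 0.42],
  [0.169, 0.0076, 0.12, 0, 0, 0.42],
  [0.169, 0.0076, 0.17, 0, 0, 0.42],
  [0.169, 0.0076, 0.17, 0, 0, 0.42],
  [0.169, 0.0076, 0.17, 0, 0, 0.42],
], grip=0.1)

```text
clock: 29.98
tool_pos: [426.1, 150.2, 39.4]
ee_rot: [0.046, 0.999, 0.0, 0.001]
contact_force: [0.6, -0.1, 0.7]
gripper_width: 38.3
```

Run:
```python
from ov import *
plan([424.8,150.1,2.5],174.7)
im=grab_frame("wrist");save("w16",im)
```

```text
at [426.1 150.2  39.4] yaw 174.7 | shift [ 0.0022 -0.0005  0.0615] dist 37 | turn/30 [0.0007 0.0034 0.0002] F [ 0.6 -0.1  0.7] w 38.3 t 30.0
```

View pics/w16.png

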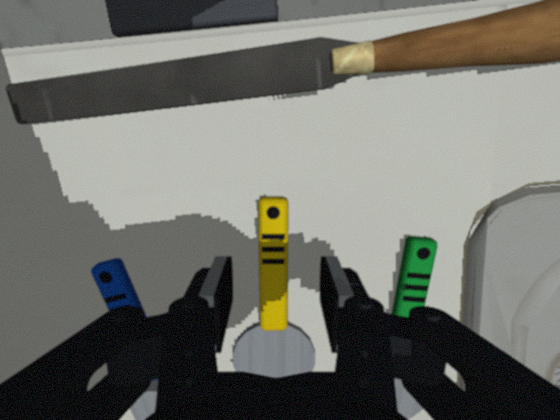

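Aligned the same way as the red one. Descend, grip and lift.

Request:
arm_command([
  [0.002, 0, 0.025, 0, 0, 0],
  [0.002, 0, 0.045, 0, 0, 0],
  [0.002, 0, 0.061, 0, 0, 0],
  [0.002, 0, 0.061, 0, 0, 0],
  [0.002, 0, 0.061, 0, 0, 0],
])

```text
clock: 30.65
tool_pos: [423.3, 150.2, 2.0]
ee_rot: [0.046, 0.999, -0.0, 0.0]
contact_force: [-1.0, -0.1, 0.4]
gripper_width: 38.2
```

Request:
arm_command([
  [0, 0, 0, 0, 0, 0],
  [0, 0, 0, 0, 0, 0],
  [0, 0, 0, 0, 0, 0],
  [0, 0, 0, 0, 0, 0],
  [0, 0, 0, 0, 0, 0],
], grip=1, grip_force=60)

```text
clock: 31.28
tool_pos: [423.6, 150.2, 2.4]
ee_rot: [0.046, 0.999, 0.0, 0.001]
contact_force: [-0.4, -0.9, 5.0]
gripper_width: 13.8
```

Request:
arm_command([
  [0, 0, -0.02, 0, 0, 0],
  [0, 0, -0.06, 0, 0, 0],
  [0, 0, -0.12, 0, 0, 0],
  [0, 0, -0.16, 0, 0, 0],
  [0, 0, -0.16, 0, 0, 0],
  [0, 0, -0.16, 0, 0, 0],
])

```text
clock: 32.02
tool_pos: [422.7, 150.1, 97.3]
ee_rot: [0.046, 0.999, -0.0, -0.0]
contact_force: [-0.5, 0.7, -0.4]
gripper_width: 14.2
```

Run:
```python
from ov import *
info()
plan(rp(-138,0,98),-172.7)
```

```text
disc in rack: x -194.0 y -11.4 under z 94.6 dyaw -12.60 F [-0.5  0.7 -0.4] t 32.0
at [422.7 150.1  97.3] yaw 174.7 | shift [-0.2129  0.0389 -0.0013] dist 130 | turn/30 [-2.000e-04 -1.100e-03 -4.194e-01] F [-0.5  0.7 -0.4] w 14.2 t 32.0
```

Request:
arm_command([
  [-0.05, 0.01, 0, 0, 0, -0.2],
  [-0.13, 0.025, 0, 0, 0, -0.42],
  [-0.19, 0.035, 0, 0, 0, -0.42],
  [-0.213, 0.039, 0.02, 0, 0, -0.42],
  [-0.213, 0.039, 0.06, 0, 0, -0.42],
  [-0.213, 0.039, 0.084, 0, 0, -0.42],
  [-0.213, 0.039, 0.084, 0, 0, -0.42],
  [-0.213, 0.039, 0.084, 0, 0, -0.42],
])

```text
clock: 33.02
tool_pos: [552.4, 161.7, 47.7]
ee_rot: [-0.064, 0.998, -0.0, 0.0]
contact_force: [0.4, -1.0, -1.1]
gripper_width: 13.9
```

Run:
```python
from ov import *
info(76,2.4)
overlay("s17",(110,200,250,310),5.5,76,2.4)
plan(rp(-138,0,47.2),-172.7)
```

```text
disc in rack: x -61.6 y 0.1 under z 45.3 dyaw 0.01 F [ 0.4 -1.  -1.1] t 33.0
at [552.8 161.8  48.1] yaw -172.7 | shift [ 0.0014 -0.0002  0.0016] dist 1 | turn/30 [-0.0001  0.0022  0.0007] F [0.4 0.3 0.4] w 14.1 t 33.1
```

View pics/s17.png

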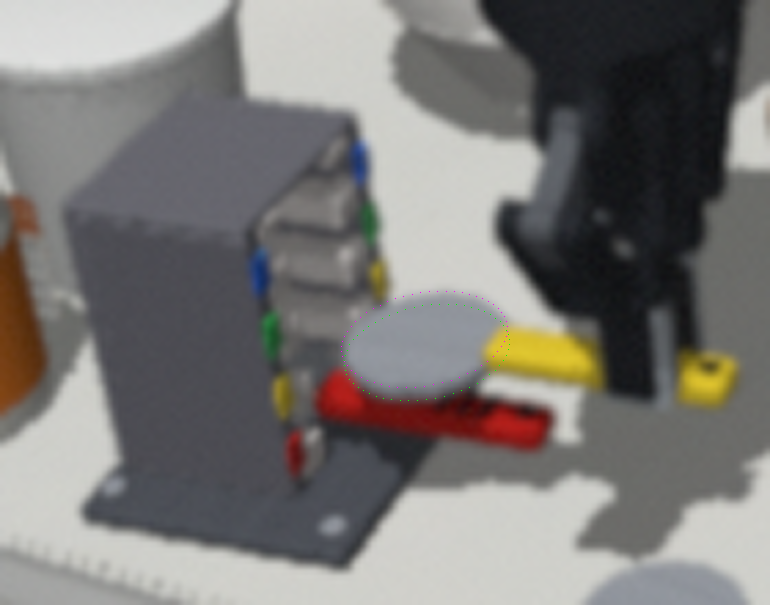

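Request:
arm_command([
  [-0.015, 0, 0.001, 0, 0, 0],
  [-0.03, 0, 0.001, 0, 0, 0],
  [-0.045, 0, 0.001, 0, 0, 0],
  [-0.06, 0, 0.001, 0, 0, 0],
  [-0.075, 0, 0.001, 0, 0, 0],
  [-0.085, 0, 0.001, 0, 0, 0],
  [-0.092, 0, 0.001, 0, 0, 0],
  [-0.097, 0, 0.001, 0, 0, 0],
  [-0.1, 0, 0.001, 0, 0, 0],
  [-0.1, 0, 0.001, 0, 0, 0],
])

```text
clock: 34.33
tool_pos: [612.0, 169.3, 46.7]
ee_rot: [-0.064, 0.998, -0.0, -0.0]
contact_force: [-0.9, 0.5, -0.3]
gripper_width: 13.9
```

Run:
```python
from ov import *
info(76,2.4)
```

```text
disc in rack: x -1.5 y 0.0 under z 44.3 dyaw -0.00 F [-0.9  0.5 -0.3] t 34.3
```

Request:
arm_command([
  [-0.002, 0, 0, 0, 0, 0],
  [-0.003, 0, 0, 0, 0, 0],
  [-0.004, 0, 0, 0, 0, 0],
  [-0.004, 0, 0, 0, 0, 0],
])

```text
clock: 34.83
tool_pos: [613.7, 169.5, 46.5]
ee_rot: [-0.064, 0.998, -0.0, -0.001]
contact_force: [-4.2, -0.0, 0.9]
gripper_width: 14.2
```

Request:
arm_command([
  [0, 0, 0.003, 0, 0, 0],
  [0, 0, 0.006, 0, 0, 0],
  [0, 0, 0.0075, 0, 0, 0],
  [0, 0, 0.0075, 0, 0, 0],
])

```text
clock: 35.33
tool_pos: [613.7, 169.5, 42.1]
ee_rot: [-0.064, 0.998, -0.0, -0.001]
contact_force: [-5.8, 0.3, 2.6]
gripper_width: 13.6
```

Run:
```python
from ov import *
info(76,2.4)
```

```text
disc in rack: x 0.2 y 0.0 under z 39.7 dyaw -0.00 F [-5.8  0.3  2.6] t 35.3
```

Request:
arm_command([
  [0, 0, 0, 0, 0, 0],
  [0, 0, 0, 0, 0, 0],
  [0, 0, 0, 0, 0, 0],
  [0, 0, 0, 0, 0, 0],
], grip=0.2)

```text
clock: 35.83
tool_pos: [614.7, 169.6, 42.3]
ee_rot: [-0.064, 0.998, -0.0, 0.0]
contact_force: [0.4, -0.4, -0.5]
gripper_width: 34.4
```

Request:
arm_command([
  [0.01, 0, -0.02, 0, 0, 0],
  [0.02, 0, -0.06, 0, 0, 0],
  [0.03, 0, -0.12, 0, 0, 0],
  [0.06, 0, -0.17, 0, 0, 0],
  [0.1, 0, -0.17, 0, 0, 0],
  [0.15, 0, -0.17, 0, 0, 0],
  [0.15, 0, -0.17, 0, 0, 0],
])

```text
clock: 36.7
tool_pos: [522.9, 158.1, 145.3]
ee_rot: [-0.064, 0.998, -0.0, -0.0]
contact_force: [1.2, 0.2, -0.0]
gripper_width: 33.9
```

Run:
```python
from ov import *
overlay("s18",(110,200,250,310),5.5,draw=False)
c=get_calibration("wrist");im=grab_frame("wrist");save("w18",im)
for k,v in hones(im,c).items(): print(k,"handle c",v[0].round(1),"yaw %.1f L %.1f W %.1f"%v[1:4],"disc",v[4].round(1)); print(np.round(v[4]-75.5*np.array([np.cos(np.radians(v[1])),np.sin(np.radians(v[1]))]),1))
```

```text
blue handle c [466.   66.7] yaw 10.2 L 75.5 W 15.2 disc [526.   77.5]
[451.7  64.1]
yellow handle c [653.2 175.6] yaw 7.7 L 90.6 W 19.4 disc [713.7 183.8]
[638.8 173.7]
green handle c [468.2 222.1] yaw -9.9 L 75.4 W 14.9 disc [528.3 211.6]
[453.9 224.6]
```

View pics/s18.png

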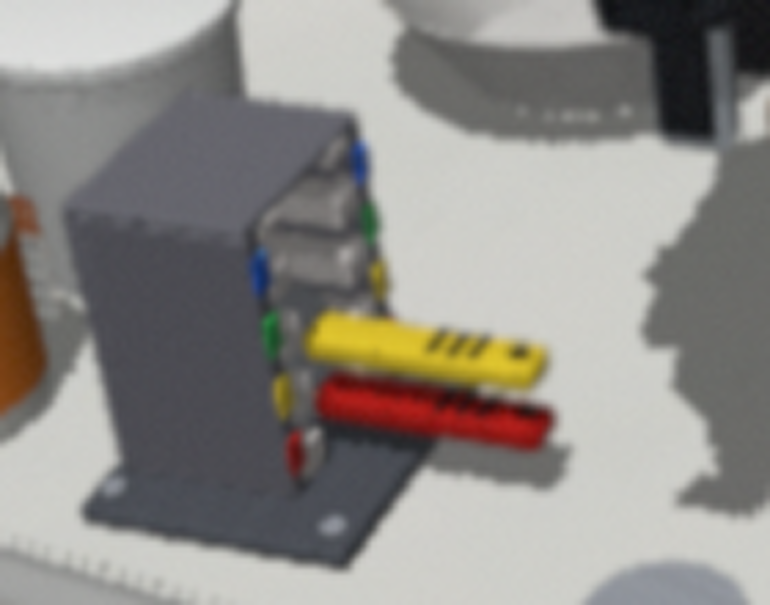

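View pics/w18.png

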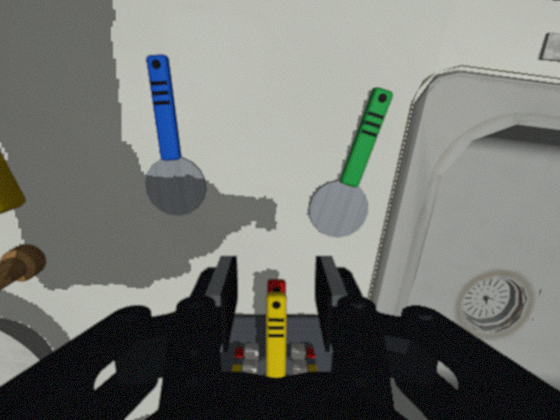

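Run:
```python
from ov import *
c=get_calibration("wrist")
for u,v in[(423,75),(412,100),(402,150),(392,200)]:print(w(c,u,v,0).round(1),w(c,u,v,4).round(1))
im=grab_frame("wrist");save("w18g",crop(im,300,50,440,250,3))
d=np.array([np.cos(np.radians(-9.9)),np.sin(np.radians(-9.9))]);h=np.array([468,221.8])
g=h+3*d;print(g);plan([*g,40],170.1)
```

```text
[417.3 259.2   0. ] [417.9 257.7   4. ]
[436.1 255.2   0. ] [436.4 253.8   4. ]
[474.7 256.3   0. ] [474.5 254.8   4. ]
[516.7 257.4   0. ] [515.8 255.9   4. ]
[470.95532798 221.2842127 ]
at [526.  158.3 145.1] yaw -172.7 | shift [0.078  0.1159 0.175 ] dist 134 | turn/30 [4.000e-04 3.700e-03 5.738e-01] F [-0.9  0.3  0.3] w 34.0 t 36.9
```

View pics/w18g.png

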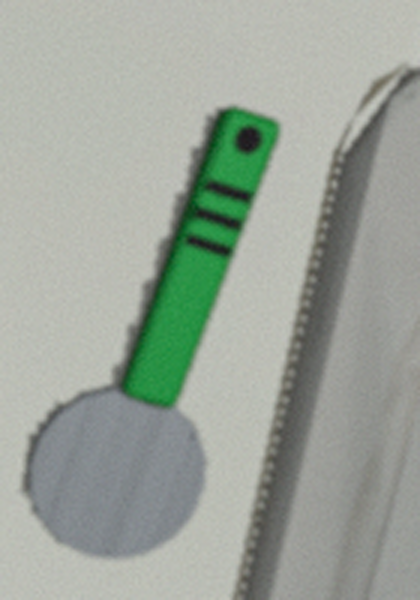

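Request:
arm_command([
  [0.03, 0.04, 0.02, 0, 0, 0.2],
  [0.06, 0.09, 0.05, 0, 0, 0.5],
  [0.078, 0.116, 0.1, 0, 0, 0.574],
  [0.078, 0.116, 0.16, 0, 0, 0.574],
  [0.078, 0.116, 0.175, 0, 0, 0.574],
  [0.078, 0.116, 0.175, 0, 0, 0.574],
  [0.078, 0.116, 0.175, 0, 0, 0.574],
], grip=0.3)

```text
clock: 37.72
tool_pos: [471.4, 221.4, 40.5]
ee_rot: [0.087, 0.996, 0.0, 0.001]
contact_force: [-0.3, 0.7, 0.6]
gripper_width: 29.9
```

Run:
```python
from ov import *
plan([471,221.3,2.5],170.1)
im=grab_frame("wrist");save("w19",im)
```

```text
at [471.4 221.4  40.5] yaw 170.1 | shift [ 0.0008 -0.0003  0.0634] dist 38 | turn/30 [ 0.0018  0.004  -0.0012] F [-0.3  0.7  0.6] w 29.9 t 37.7
```

View pics/w19.png

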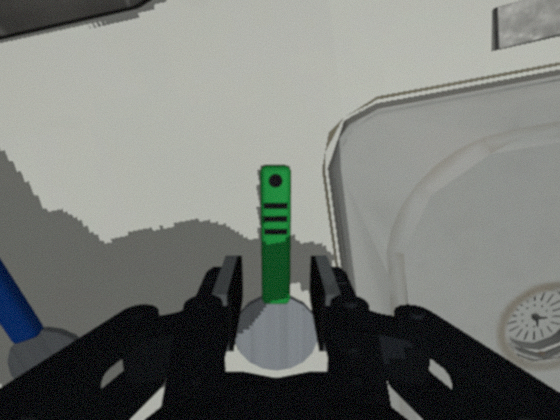

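Request:
arm_command([
  [0.001, 0, 0.025, 0, 0, 0],
  [0.001, 0, 0.045, 0, 0, 0],
  [0.001, 0, 0.062, 0, 0, 0],
  [0.001, 0, 0.062, 0, 0, 0],
  [0.001, 0, 0.062, 0, 0, 0],
])

```text
clock: 38.4
tool_pos: [469.3, 221.3, 2.0]
ee_rot: [0.086, 0.996, -0.0, -0.0]
contact_force: [-0.0, -0.8, -0.3]
gripper_width: 30.0
```

Request:
arm_command([
  [0, 0, 0, 0, 0, 0],
  [0, 0, 0, 0, 0, 0],
  [0, 0, 0, 0, 0, 0],
  [0, 0, 0, 0, 0, 0],
  [0, 0, 0, 0, 0, 0],
], grip=1, grip_force=60)

```text
clock: 39.02
tool_pos: [469.8, 221.5, 2.6]
ee_rot: [0.086, 0.996, 0.0, 0.001]
contact_force: [-0.9, -1.2, 5.7]
gripper_width: 14.0
```

Request:
arm_command([
  [0, 0, -0.02, 0, 0, 0],
  [0, 0, -0.06, 0, 0, 0],
  [0, 0, -0.12, 0, 0, 0],
  [0, 0, -0.18, 0, 0, 0],
  [0, 0, -0.18, 0, 0, 0],
  [0, 0, -0.18, 0, 0, 0],
])

```text
clock: 39.78
tool_pos: [468.9, 221.2, 109.7]
ee_rot: [0.086, 0.996, -0.0, -0.0]
contact_force: [-0.2, 0.7, -1.1]
gripper_width: 13.5
```

Run:
```python
from ov import *
info(58,2.5)
plan(rp(-122,0,110),-172.7)
plan(rp(-122,0,69.2),-172.7)
```

```text
disc in rack: x -157.4 y 52.5 under z 107.2 dyaw -17.22 F [-0.2  0.7 -1.1] t 39.8
at [468.9 221.2 109.7] yaw 170.1 | shift [-0.179  -0.0661 -0.0005] dist 114 | turn/30 [-0.0006 -0.0009 -0.5735] F [-0.2  0.7 -1.1] w 13.5 t 39.8
at [468.9 221.2 109.7] yaw 170.1 | shift [-0.179  -0.0661  0.0675] dist 121 | turn/30 [-0.0006 -0.0009 -0.5735] F [-0.2  0.7 -1.1] w 13.5 t 39.8
```

Request:
arm_command([
  [-0.04, -0.015, 0, 0, 0, -0.2],
  [-0.11, -0.04, 0, 0, 0, -0.5],
  [-0.16, -0.06, 0, 0, 0, -0.574],
  [-0.179, -0.066, 0.02, 0, 0, -0.574],
  [-0.179, -0.066, 0.05, 0, 0, -0.574],
  [-0.179, -0.066, 0.0675, 0, 0, -0.574],
  [-0.179, -0.066, 0.0675, 0, 0, -0.574],
  [-0.179, -0.066, 0.0675, 0, 0, -0.574],
])

```text
clock: 40.78
tool_pos: [568.1, 164.2, 69.8]
ee_rot: [-0.064, 0.998, -0.0, 0.0]
contact_force: [0.9, -0.2, -1.4]
gripper_width: 13.8
```

Run:
```python
from ov import *
info(59,2.6)
overlay("s20",(110,200,250,310),5.5,59,2.6)
```

```text
disc in rack: x -62.7 y 0.6 under z 67.2 dyaw 0.02 F [ 0.9 -0.2 -1.4] t 40.8
```

View pics/s20.png

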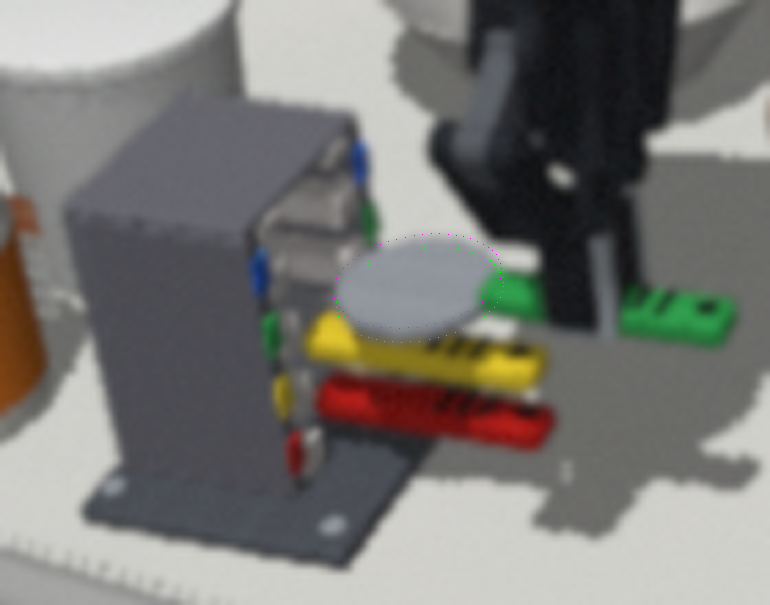

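Request:
arm_command([
  [-0.015, -0.001, 0.001, 0, 0, 0],
  [-0.03, -0.001, 0.001, 0, 0, 0],
  [-0.045, -0.001, 0.001, 0, 0, 0],
  [-0.06, -0.001, 0.001, 0, 0, 0],
  [-0.075, -0.001, 0.001, 0, 0, 0],
  [-0.085, -0.001, 0.001, 0, 0, 0],
  [-0.092, -0.001, 0.001, 0, 0, 0],
  [-0.097, -0.001, 0.001, 0, 0, 0],
  [-0.101, -0.001, 0.001, 0, 0, 0],
  [-0.101, -0.001, 0.001, 0, 0, 0],
])

```text
clock: 42.08
tool_pos: [628.5, 171.0, 69.0]
ee_rot: [-0.064, 0.998, -0.0, 0.0]
contact_force: [0.5, -0.4, -0.1]
gripper_width: 14.2
```

Run:
```python
from ov import *
info(59,2.6)
```

```text
disc in rack: x -1.9 y -0.4 under z 66.4 dyaw 0.00 F [ 0.5 -0.4 -0.1] t 42.1
```

Request:
arm_command([
  [-0.002, 0, 0, 0, 0, 0],
  [-0.003, 0, 0, 0, 0, 0],
  [-0.005, 0, 0, 0, 0, 0],
  [-0.005, 0, 0, 0, 0, 0],
])

```text
clock: 42.58
tool_pos: [630.8, 171.3, 68.8]
ee_rot: [-0.064, 0.998, -0.0, -0.001]
contact_force: [-3.8, -0.4, -0.3]
gripper_width: 13.8
```

Contact with the back stop. Lower onto the slot floor, then release.

Request:
arm_command([
  [0, 0, 0.003, 0, 0, 0],
  [0, 0, 0.006, 0, 0, 0],
  [0, 0, 0.0075, 0, 0, 0],
  [0, 0, 0.0075, 0, 0, 0],
])

```text
clock: 43.08
tool_pos: [630.9, 171.3, 64.3]
ee_rot: [-0.064, 0.998, -0.0, -0.001]
contact_force: [-4.5, -1.7, 2.3]
gripper_width: 13.9
```

Run:
```python
from ov import *
info(59,2.6)
```

```text
disc in rack: x 0.5 y -0.4 under z 61.7 dyaw 0.00 F [-4.5 -1.7  2.3] t 43.1
```

Request:
arm_command([
  [0, 0, 0, 0, 0, 0],
  [0, 0, 0, 0, 0, 0],
  [0, 0, 0, 0, 0, 0],
  [0, 0, 0, 0, 0, 0],
], grip=0.2)

```text
clock: 43.58
tool_pos: [631.8, 171.3, 64.5]
ee_rot: [-0.064, 0.998, -0.0, 0.0]
contact_force: [-0.0, 0.0, -0.2]
gripper_width: 34.0
```

Request:
arm_command([
  [0.01, 0, -0.02, 0, 0, 0],
  [0.02, 0, -0.06, 0, 0, 0],
  [0.04, 0, -0.12, 0, 0, 0],
  [0.08, 0, -0.14, 0, 0, 0],
  [0.13, 0, -0.14, 0, 0, 0],
  [0.18, 0, -0.14, 0, 0, 0],
  [0.18, 0, -0.14, 0, 0, 0],
])

```text
clock: 44.45
tool_pos: [522.1, 157.5, 149.6]
ee_rot: [-0.064, 0.998, -0.0, -0.0]
contact_force: [0.8, 0.6, -0.2]
gripper_width: 34.2
```

Run:
```python
from ov import *
overlay("s21",(110,200,250,310),5.5,draw=False)
c=get_calibration("wrist");im=grab_frame("wrist");save("w21",im)
for k,v in hones(im,c).items():
    d=np.array([np.cos(np.radians(v[1])),np.sin(np.radians(v[1]))]); print(k,"handle c",v[0].round(1),"yaw %.1f L %.1f W %.1f"%v[1:4],"disc",v[4].round(1))
    if k=="blue": g=v[0]-[0.3,0.8]-8*d;print(g);plan([*g,40],180+v[1])
```

```text
blue handle c [466.1  66.6] yaw 10.2 L 75.7 W 15.3 disc [526.1  77.4]
[457.90159626  64.38239558]
at [524.8 157.7 149.5] yaw -172.7 | shift [ 0.1308 -0.14    0.1823] dist 159 | turn/30 [-0.0003  0.004  -0.0964] F [0.2 0.8 0.1] w 34.0 t 44.5
green handle c [661.4 176.8] yaw 6.8 L 77.8 W 20.6 disc [721.9 184. ]
```

View pics/s21.png

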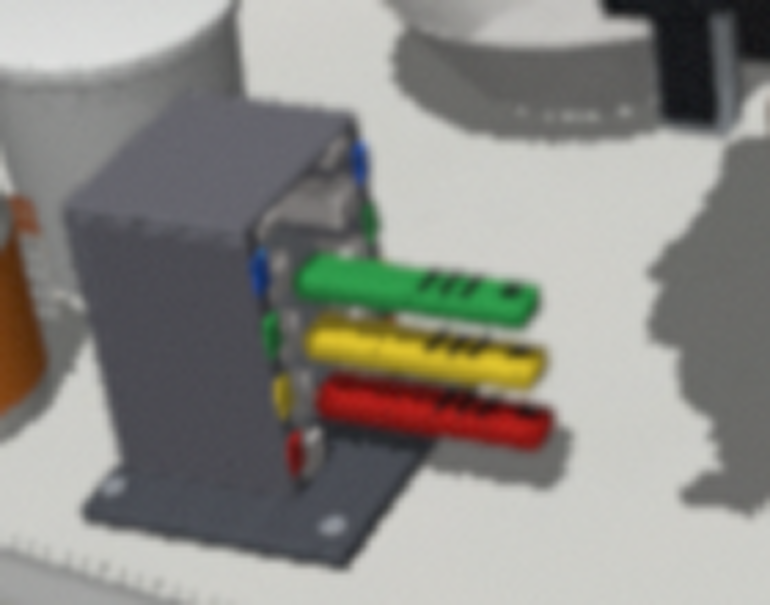

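View pics/w21.png

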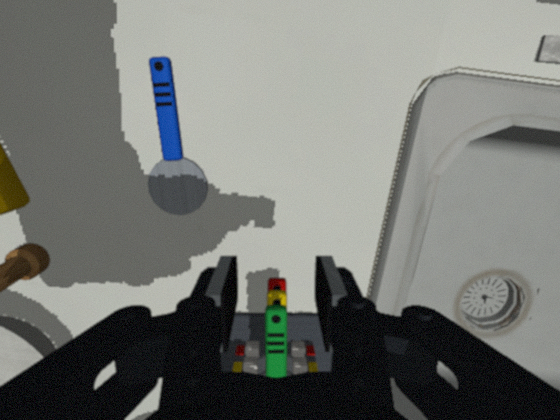

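Request:
arm_command([
  [0.04, -0.04, 0.02, 0, 0, -0.096],
  [0.09, -0.09, 0.06, 0, 0, -0.096],
  [0.131, -0.13, 0.11, 0, 0, -0.096],
  [0.131, -0.14, 0.16, 0, 0, -0.096],
  [0.131, -0.14, 0.182, 0, 0, -0.096],
  [0.131, -0.14, 0.182, 0, 0, -0.096],
  [0.131, -0.14, 0.182, 0, 0, -0.096],
], grip=0.1)

```text
clock: 45.42
tool_pos: [458.4, 64.6, 40.2]
ee_rot: [-0.089, 0.996, -0.0, 0.001]
contact_force: [0.1, -1.0, 0.1]
gripper_width: 38.4
```

Run:
```python
from ov import *
plan([457.9,64.4,2.5],-169.8)
im=grab_frame("wrist");save("w22",im)
```

```text
at [458.4  64.6  40.2] yaw -169.8 | shift [ 0.001  -0.0002  0.0628] dist 38 | turn/30 [-0.0007  0.0031  0.0012] F [ 0.1 -1.   0.1] w 38.4 t 45.4
```

View pics/w22.png

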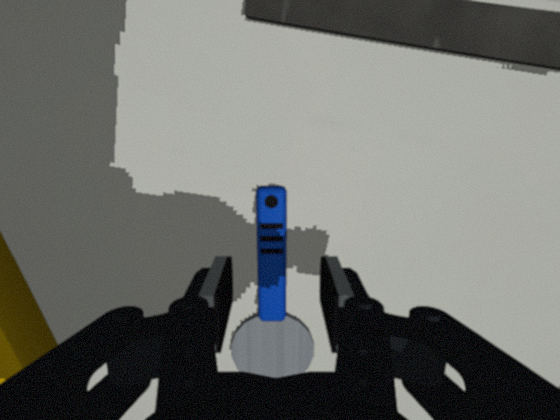

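Request:
arm_command([
  [0.001, 0, 0.025, 0, 0, 0],
  [0.001, 0, 0.045, 0, 0, 0],
  [0.001, 0, 0.062, 0, 0, 0],
  [0.001, 0, 0.062, 0, 0, 0],
  [0.001, 0, 0.062, 0, 0, 0],
])

```text
clock: 46.1
tool_pos: [456.7, 64.2, 2.2]
ee_rot: [-0.089, 0.996, -0.0, 0.0]
contact_force: [-0.4, 0.4, 0.5]
gripper_width: 38.5
```

Request:
arm_command([
  [0, 0, 0, 0, 0, 0],
  [0, 0, 0, 0, 0, 0],
  [0, 0, 0, 0, 0, 0],
  [0, 0, 0, 0, 0, 0],
  [0, 0, 0, 0, 0, 0],
], grip=1, grip_force=60)

```text
clock: 46.72
tool_pos: [457.0, 64.0, 2.7]
ee_rot: [-0.089, 0.996, -0.0, 0.001]
contact_force: [-1.3, -0.8, 5.9]
gripper_width: 14.0
```

Request:
arm_command([
  [0, 0, -0.02, 0, 0, 0],
  [0, 0, -0.06, 0, 0, 0],
  [0, 0, -0.12, 0, 0, 0],
  [0, 0, -0.19, 0, 0, 0],
  [0, 0, -0.2, 0, 0, 0],
  [0, 0, -0.2, 0, 0, 0],
])

```text
clock: 47.48
tool_pos: [456.6, 64.2, 122.4]
ee_rot: [-0.089, 0.996, -0.0, 0.0]
contact_force: [-0.5, -0.3, -1.1]
gripper_width: 13.9
```

Run:
```python
from ov import *
info(69,2.5)
plan(rp(-132,0,120),-172.7)
plan(rp(-132,0,91.3),-172.7)
```

```text
disc in rack: x -176.1 y -81.0 under z 119.9 dyaw 2.88 F [-0.5 -0.3 -1.1] t 47.5
at [456.6  64.2 122.4] yaw -169.8 | shift [-0.1952  0.1311  0.0041] dist 141 | turn/30 [-0.0004  0.0017  0.0966] F [-0.5 -0.3 -1.1] w 13.9 t 47.5
at [456.6  64.2 122.4] yaw -169.8 | shift [-0.1952  0.1311  0.0519] dist 144 | turn/30 [-0.0004  0.0017  0.0966] F [-0.5 -0.3 -1.1] w 13.9 t 47.5
```

Request:
arm_command([
  [-0.04, 0.03, 0, 0, 0, 0.097],
  [-0.1, 0.07, 0, 0, 0, 0.097],
  [-0.16, 0.11, 0, 0, 0, 0.097],
  [-0.19, 0.13, 0.02, 0, 0, 0.097],
  [-0.195, 0.131, 0.04, 0, 0, 0.097],
  [-0.195, 0.131, 0.0515, 0, 0, 0.097],
  [-0.195, 0.131, 0.0515, 0, 0, 0.097],
  [-0.195, 0.131, 0.0515, 0, 0, 0.097],
])

```text
clock: 48.48
tool_pos: [557.4, 161.7, 91.6]
ee_rot: [-0.063, 0.998, -0.0, 0.0]
contact_force: [-0.2, -0.1, -1.0]
gripper_width: 13.9
```

Run:
```python
from ov import *
info(69.8,2.7)
overlay("s23",(110,190,250,300),5.5,69.8,2.7)
```

```text
disc in rack: x -62.8 y -0.7 under z 88.9 dyaw -0.07 F [-0.2 -0.1 -1. ] t 48.5
```

View pics/s23.png

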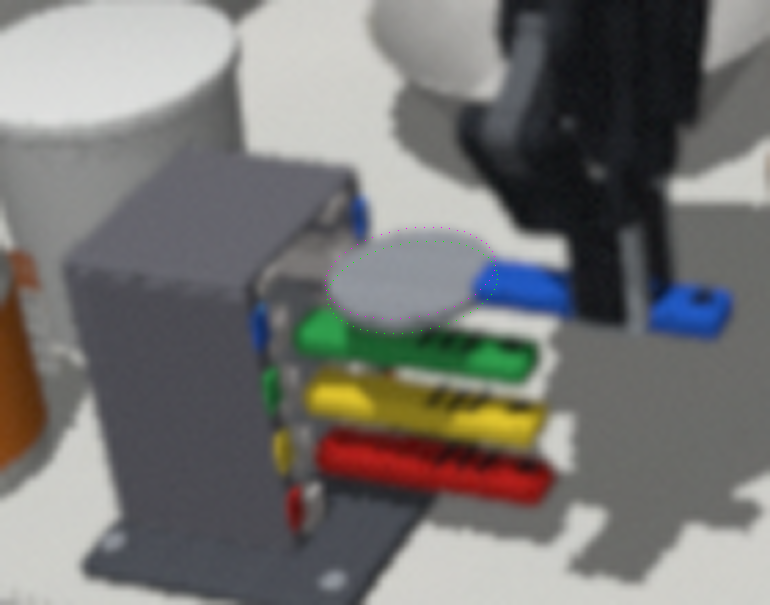

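Request:
arm_command([
  [-0.015, 0.001, 0, 0, 0, 0],
  [-0.03, 0.001, 0, 0, 0, 0],
  [-0.045, 0.001, 0, 0, 0, 0],
  [-0.06, 0.001, 0, 0, 0, 0],
  [-0.075, 0.001, 0, 0, 0, 0],
  [-0.085, 0.001, 0, 0, 0, 0],
  [-0.092, 0.001, 0, 0, 0, 0],
  [-0.097, 0.001, 0, 0, 0, 0],
  [-0.101, 0.001, 0, 0, 0, 0],
  [-0.101, 0.001, 0, 0, 0, 0],
])

```text
clock: 49.78
tool_pos: [617.8, 170.5, 91.2]
ee_rot: [-0.064, 0.998, -0.0, 0.0]
contact_force: [-0.2, 0.6, -1.3]
gripper_width: 14.0
```

Request:
arm_command([
  [-0.002, 0, 0, 0, 0, 0],
  [-0.003, 0, 0, 0, 0, 0],
  [-0.005, 0, 0, 0, 0, 0],
  [-0.005, 0, 0, 0, 0, 0],
])

```text
clock: 50.28
tool_pos: [620.1, 170.8, 90.9]
ee_rot: [-0.064, 0.998, -0.0, -0.001]
contact_force: [-2.9, -0.2, -0.4]
gripper_width: 14.1
```

Run:
```python
from ov import *
info(69.8,2.7)
```

```text
disc in rack: x 0.5 y 0.5 under z 88.2 dyaw -0.03 F [-2.9 -0.2 -0.4] t 50.3
```

Request:
arm_command([
  [-0.001, 0, 0.003, 0, 0, 0],
  [-0.001, 0, 0.006, 0, 0, 0],
  [-0.001, 0, 0.0073, 0, 0, 0],
  [-0.001, 0, 0.0073, 0, 0, 0],
])

```text
clock: 50.78
tool_pos: [620.1, 170.9, 86.6]
ee_rot: [-0.064, 0.998, -0.0, -0.001]
contact_force: [-6.2, -1.3, 2.5]
gripper_width: 13.8
```

Run:
```python
from ov import *
info(69.8,2.7)
```

```text
disc in rack: x 0.5 y 0.5 under z 83.9 dyaw -0.03 F [-6.2 -1.3  2.5] t 50.8
```

Request:
arm_command([
  [0, 0, 0, 0, 0, 0],
  [0, 0, 0, 0, 0, 0],
  [0, 0, 0, 0, 0, 0],
  [0, 0, 0, 0, 0, 0],
], grip=0.2)

```text
clock: 51.28
tool_pos: [621.6, 171.0, 86.8]
ee_rot: [-0.063, 0.998, -0.0, 0.0]
contact_force: [-0.4, 0.5, 0.4]
gripper_width: 34.2
```

Request:
arm_command([
  [0.01, 0, -0.02, 0, 0, 0],
  [0.02, 0, -0.06, 0, 0, 0],
  [0.05, 0, -0.12, 0, 0, 0],
  [0.1, 0, -0.16, 0, 0, 0],
  [0.17, -0.05, -0.18, 0, 0, 0],
  [0.24, -0.13, -0.18, 0, 0, 0],
  [0.28, -0.22, -0.18, 0, 0, 0],
  [0.3, -0.3, -0.18, 0, 0, 0],
  [0.3, -0.33, -0.18, 0, 0, 0],
  [0.3, -0.33, -0.18, 0, 0, 0],
])

```text
clock: 52.52
tool_pos: [468.3, -49.0, 195.4]
ee_rot: [-0.062, 0.998, -0.0, 0.001]
contact_force: [-0.1, 0.6, -0.4]
gripper_width: 34.2
```

Run:
```python
from ov import *
overlay("s25",(110,190,250,300),5.5,draw=False)
save("s25f",grab_frame("side"));t=grab_frame("top");save("t25",t)
save("t25r",crop(t,178,105,248,175,8))
# expected handle tails in side view
s=get_calibration("side");print({k:proj(s,rp(-100,0,rack.FL[k]+10)).round(1) for k in"rygb"})
print({k:proj(s,rp(-22,0,rack.FL[k]+10)).round(1) for k in"rygb"})
c=get_calibration("top");print({k:proj(c,rp(-100,0,rack.FL[k]+10)).round(1) for k in"rygb"})
print(state()["tool_pos"],state()["clock"])
```

```text
{'r': array([209.3, 274.9]), 'y': array([207.8, 264.2]), 'g': array([206.4, 253.2]), 'b': array([204.9, 241.9])}
{'r': array([167.6, 268.3]), 'y': array([165.7, 257.8]), 'g': array([163.7, 247. ]), 'b': array([161.7, 236. ])}
{'r': array([211.1, 181.7]), 'y': array([209.3, 179.5]), 'g': array([207.5, 177.3]), 'b': array([205.7, 174.9])}
[467.95882951 -47.20454383 194.83816783] 52.675
```

View pics/s25.png

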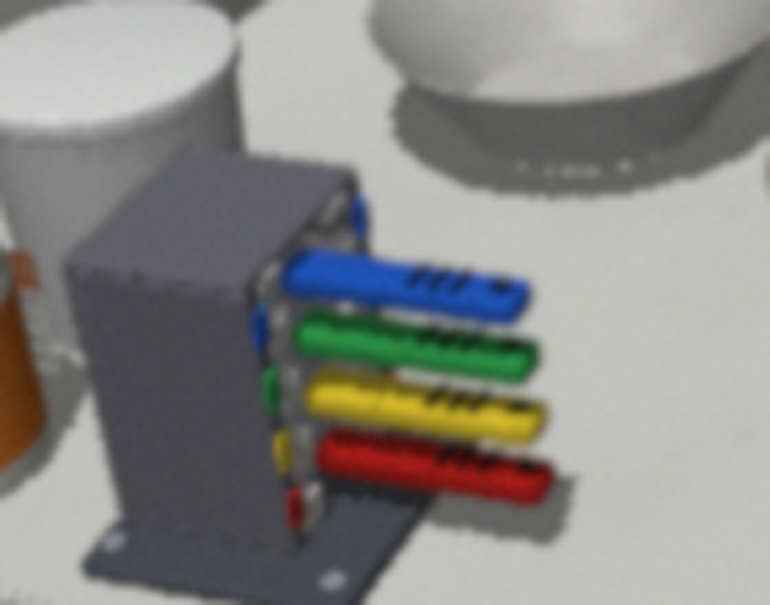

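View pics/t25.png

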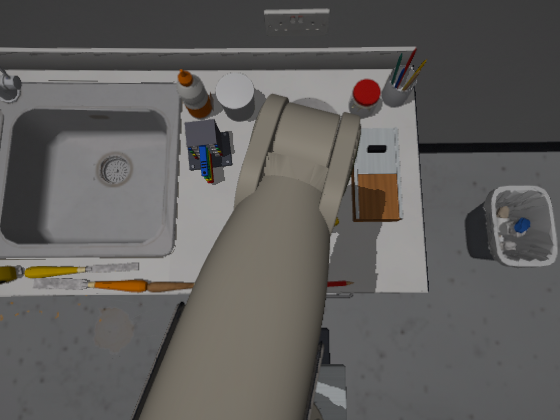

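View pics/t25r.png

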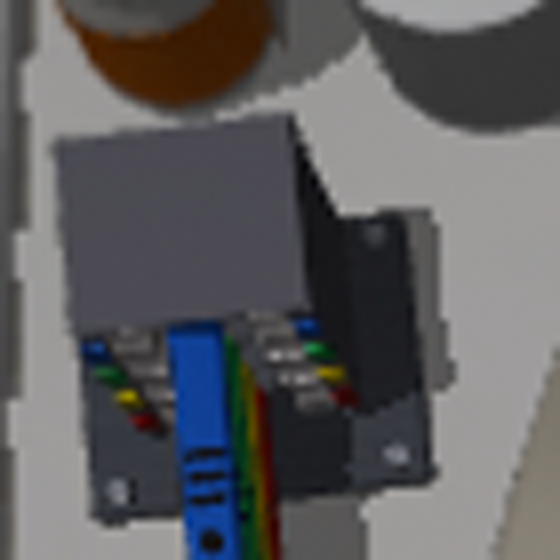

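View pics/s25f.png

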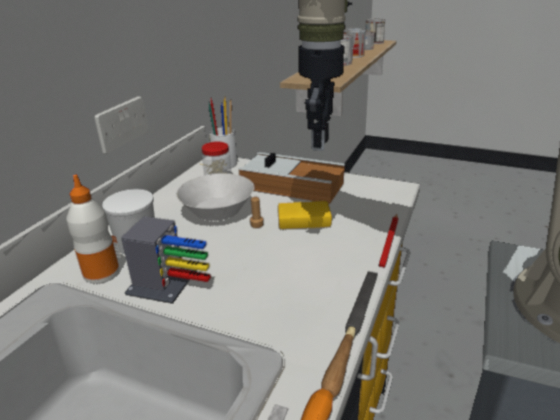

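```bash
python3 -c "
from station import *
print(state()['contact_force'],state()['clock']);print(finish_job())"
```

```text
[0.41620934 0.538803   0.1251281 ] 52.675
the job is handed in; nothing more can be done
None
```

The honing kit is put away and the job is handed in, at about 53 s of the 210 s allowed; handing in gave no verdict.

- **Box:** The cover started about 12 mm open, so it opened fully after 100 mm of travel. That pull pressed the end stop with about 50 N at the wrist. I laid the strop flat in the compartment, then slid the cover 112 mm to its far stop, where the force rose to about 13 N.
- **Hones:** All four were out. I put them in from the bottom up: red, yellow, green, blue. Each went in over the sill, was pushed until it touched the back stop (3 to 6 N), let down onto its slot floor and released.
- **Last checks:** The final side and top pictures show all four handles level, in the slots of their own colour and pointing out of the open front. The cover is shut. The file, bench dog and other things look undisturbed as far as I could see; the arm hid part of the bench in the last top picture. I saw nothing knocked aside during the run. The gripper was clear, with contact force near zero.
- **Disagreements:** Camera estimates differed by about 1 to 2 mm, within the calibration tolerance. No check failed.

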